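# Restock the dressing-tin magazine

### The arm

A 7-joint arm with a two-finger parallel gripper is mounted at the origin on the work surface. World frame = base frame: x ahead of the robot, y to its left, z up, the work surface at z = 0. Lengths are in m, angles in degrees, forces in N, time in s.
With the tool pointing down it reaches from about 0.425 to 0.875 m from the base axis. Payload 4.7 kg.
Tool frame: the origin (TCP) lies on the centre line of the jaws, within the pads' length; the fingertips stand ahead of it and the grasp point (between the pads) lies 2 mm behind it (env.tip_reach is the x of the fingertips in the tool frame, in m); x points along the fingers, z is the direction in which the jaws open and shut, and the axes are right-handed (so a half turn about x gives the same grasp; the last joint's range is limited). The gripper opens to 87 mm and grips with 3 to 60 N. Pads are 19 mm wide; open, the fingers measure 117 mm over their backs; the gripper's body (75 mm by 190 mm) begins 51 mm behind the grasp point.
Start: joints at [77.985, 18.392, -4.016, 83.108, 1.295, 78.541, -3.26], TCP at [0.144, -0.634, 0.24] pointing down, gripper open.
Joint ranges: [-163.93, 163.93], [-17.29, 119.83], [-79.2, 71.16], [3.27, 140.29], [-89.18, 269.18], [5.43, 117.66], [-154.24, 154.24]. Speed limits (degrees/s): [147.25, 147.25, 180, 180, 180, 180, 180].

### API

Orientations are given as [roll, pitch, yaw] about the fixed x, y, z axes, in that order (R = Rz(yaw) Ry(pitch) Rx(roll)).
In Python, from cell import telemetry, optics, env, models gives the robot as it stands.
- The arm moves only by the shell command python3 -m pendant 'ROWS' [FORCE]. ROWS is JSON, a list of rows, each a list of 3 entries, a list of its own where there are three numbers: the finger opening in mm, from 0 to 87, then the shift along the tool's x, y, z in mm, then the turn, a rotation vector about the tool's x, y, z in rad. A call has 1 to 10 rows; each row is the pose to reach, as a shift and turn from the pose commanded when the call began, along the tool's axes at that moment; what a row does not reach only later rows make up. A row lasts 1/12 s, in which the tool goes at most 41.7 mm and 7.16 degrees, less where a joint would pass 70% of its speed; a pose out of reach is approached as far as the arm can. A call with a gripper value outside its range is refused whole. The fingers move at their own pace and stop on an object; FORCE is the grip in N (left out, the last holds). Time passes only in rows, so rows that repeat a pose let the fingers close. It gives the time, the measured TCP pose, the force and the opening at its end, in the units of the state.
- telemetry.get_obs(): the state, without advancing time (a new reading comes with each control period).
- optics.read_camera(name): name is "scene" or "top" or "wrist"; returns a dict with "image" (400x640x3 uint8, blue, green, red), "range_z" (400x640 float32, m along the optical axis (not along the pixel's ray), 0 where there is no reading), "fx", "fy", "cx", "cy" (pixels), "cam_to_world" (4x4, takes a point from camera to world coordinates). Camera axes: x right, y up, looking along -z (the intrinsics and any distortion apply to the point x, -y, -z); pixel columns grow to the right and rows downward; lengths in m; the calibration is good to about 2 mm. A picture is of the moment at which its call begins.
- env.sign_off(): hands the job in, once; it reports no verdict.
Trained networks look in the newest picture that a camera, given by its name, has taken for a name from the list of things; names that differ only in an ending like _2 or _b are one class to them, and where a whole thing is asked for, a point or a joint stands for the part that bears it (a point fixed in the world has none). Each returns a list of dicts, best first, with "confidence" (0 to 1); they miss things now and then, are a little off and sometimes report something else, mostly with a low value. They report only what shows in the picture. A call takes as long as a camera call. They do not tell look-alikes from the thing itself.
- models.masks_of(camera, label): "pixels" (400x640 bool, what is visible of it) and "extent" ([left, top, right, bottom] as shares, 0 to 1, of the picture: columns of its width, rows of its height, round what is visible of it).
- models.landmark_of(camera, label): "centre" ([row, column] as shares, 0 to 1, of the picture: columns of its width, rows of its height: a listed point, or the origin of a listed thing).
The state is a dict: "time_s": time; "qpos": joint angles; "joint_velocities": joint speeds; "effort": joint torques, N m; "tool_pos": TCP position; "tool_rot": TCP orientation; "force": force on the tool from outside, world axes, zero at the start; "wrist_torque": the same for the moment, N m; "grip_width": finger opening in m.
Only numpy, scipy, OpenCV 4.12 (cv2) and the standard library are available. Lean on these libraries where they do the work, as an engineer would, in place of code of your own. Each camera call takes 0.05 s, during which the arm holds its last target.

### The job

Restock the grey dressing-tin magazine: turn its brass lock lever right over, which frees the brass keeper bar, and swing that right out of the way. Load every flat rectangular dressing tin from the table into the well, lying squarely one on top of another, pushing each down on the spring platform so that the whole pile ends just below the rim, then swing the keeper fully home over the pile and turn the lock lever fully back to lock it. Do not knock over the glass bottle or the white pill tub.

Things in the scene. Friction and masses are not known exactly. Their poses are not given: they have to be found in the camera images.
- magazine: grey steel magazine fixed to the table, placed and turned differently each start. Origin at table height under the well's centre; z up; x along the well's length to the casing with the two levers (casing: x 65 to 150 mm, y -100 to 30 mm, as high as the rim). Both levers turn flat, 4 to 14 mm above the rim, each with an upright round black grip post, 18 mm thick, from 14 to 64 mm above the rim
- well (a point): centre of the well's open mouth at rim height (200 mm above the table), axes as the magazine. The well is 122 mm (x) by 76 mm (y) inside, walls 4 mm thick; the middle 50 mm of both long walls is cut away as a slot from rim to foot, so fingers can go down beside a tin
- platform (a joint): how far the spring platform in the well has sunk, m: 0 = up, its top 10 mm below the rim; 0.165 = lowest. Spring 75 N/m and 5 N of friction: a tin's weight alone does not sink it, a push from above of 5 to 10 N does, and it stays, with its tins, where it was pushed. Each tin takes 0.040 more; a top tin pushed to 10 mm below the rim leaves the next one its place
- lock (a joint): lock lever angle, rad: 0 = locked, its post towards magazine +y from its pivot; grows counter-clockwise seen from above to the stop at 1.571 = free, post towards magazine -x. About 1 N at the post turns it; it stays where left. It can be turned back only while the keeper is home
- lock_grip (a point): middle of the lock lever's grip post, 39 mm above the rim, 45 mm from the pivot, moves with the lever
- lock_axis (a point): point on the lock lever's vertical pivot axis, at the height of lock_grip; magazine x 120 mm, y -70 mm
- keeper (a joint): keeper bar angle, rad: 0 = home, the bar pointing to magazine -x from its pivot, over the well; grows clockwise seen from above to the stop at 1.571 = clear, pointing to magazine +y. Until the lock is right over, the lock's end blocks the keeper's tail (under 0.2 rad of play). About 1 N at the post turns it; it stays where left. It cannot close over a tin standing above the rim
- keeper_grip (a point): middle of the keeper's grip post, 39 mm above the rim, 70 mm from the pivot, moves with the bar; the bar is 100 mm long and 20 mm wide
- keeper_axis (a point): point on the keeper's vertical pivot axis, at the height of keeper_grip; magazine x 85 mm, y 0
- tin1_c (a point): flat closed rectangular dressing tin, plain aluminium with a small blank paper square on its lid, 110 (its x) x 64 (its y) x 40 mm high, about 0.25 kg; lies flat on the table, on some starts missing. The point is its centre, 20 mm above its underside; z up. Grip it across its 64 mm width
- tin2_c (a point): flat closed rectangular dressing tin, plain aluminium with a small blank paper square on its lid, 110 (its x) x 64 (its y) x 40 mm high, about 0.25 kg; lies flat on the table, on some starts missing. The point is its centre, 20 mm above its underside; z up. Grip it across its 64 mm width
- tin3_c (a point): flat closed rectangular dressing tin, plain aluminium with a small blank paper square on its lid, 110 (its x) x 64 (its y) x 40 mm high, about 0.25 kg; lies flat on the table, on some starts missing. The point is its centre, 20 mm above its underside; z up. Grip it across its 64 mm width
- tin4_c (a point): flat closed rectangular dressing tin, plain aluminium with a small blank paper square on its lid, 110 (its x) x 64 (its y) x 40 mm high, about 0.25 kg; lies flat on the table, on some starts missing. The point is its centre, 20 mm above its underside; z up. Grip it across its 64 mm width
- tin1: the same tin as tin1_c, origin at the centre of its underside
- tin2: the same tin as tin2_c, origin at the centre of its underside
- tin3: the same tin as tin3_c, origin at the centre of its underside
- tin4: the same tin as tin4_c, origin at the centre of its underside
- bottle: small brown glass bottle with a black cap, 54 mm in diameter, 125 mm tall, upright, beyond the magazine; bystander. Origin at its underside, z up
- tub: closed white pill tub, 68 mm in diameter, 85 mm tall, upright, at the left; bystander. Origin at its underside, z up
- dish: steel kidney dish, about 150 x 95 x 34 mm, at the right; bystander. Origin at its underside
- torch: yellow plastic torch lying on the table, 160 mm long, 48 mm thick at the head; bystander. Origin below its middle, x towards the lamp
- round_tin: round flat aluminium tin, 90 mm in diameter, 38 mm high: not a dressing tin, stays where it is; bystander
- mug: white mug, 84 mm in diameter, 90 mm tall; bystander
Not all that is in view belongs to the job. What is shaped like the tin1 but pink or red is not meant.

How it is judged:
By the outcome, as a careful person would: the job done as asked, in the order asked, and still so for the second after the job is handed in, with the robot touching nothing.
Of tin1, tin2, tin3, tin4 only 2 to 3 are there at a start; the rules pass over those that are not, and their reading is None.
At some moment in a run one of tin1, tin2, tin3, tin4 may be knocked a few centimetres aside while the robot is not near it.
It also fails if it takes over 210 s, if anything falls off the work surface, if the arm or the gripper's body presses on something with over 40 N, if the wrist force passes 120 N, or if a joint passes its speed limit or range.

## Working session

There is one attempt and no reset: what is moved stays moved. The work goes in short steps, Python scripts to look and compute and a shell command to move; the robot and the scene stay as the last step left them, time stands still between calls to the robot, and variables do not carry over. Pictures are saved under pics/ and viewed, and the job is handed in when it is done.

```bash
ls; mkdir -p pics; python3 - <<'E'
from cell import telemetry, optics, env, models
import cv2
o=telemetry.get_obs(); print({k:o[k] for k in ('time_s','tool_pos','tool_rot','force','grip_width')}, env.tip_reach)
for n in ("scene","top"):
    c=optics.read_camera(n); cv2.imwrite(f"pics/{n}0.png",c["image"])
    print(n,c["fx"],c["cx"],c["cy"],c["cam_to_world"].round(3).tolist())
E
```

```text
pics
{'time_s': 0.0, 'tool_pos': array([ 0.14407974, -0.63329857,  0.23845274]), 'tool_rot': array([-176.4547834 ,   89.89045539,  106.36871279]), 'force': array([0.15723314, 0.49532718, 0.82204316]), 'grip_width': 0.0869948764537317} 0.017
scene 429.37815855767593 314.2194365431281 199.06191644814058 [[-0.888, -0.326, 0.324, 0.927], [0.46, -0.631, 0.624, 0.838], [0.001, 0.704, 0.711, 1.118], [0.0, 0.0, 0.0, 1.0]]
top 440.71043486679093 319.52787545818745 204.3028323255028 [[-0.014, 0.996, -0.089, 0.386], [-1.0, -0.014, 0.003, -0.004], [0.001, 0.089, 0.996, 1.625], [0.0, 0.0, 0.0, 1.0]]
```

View pics/top0.png

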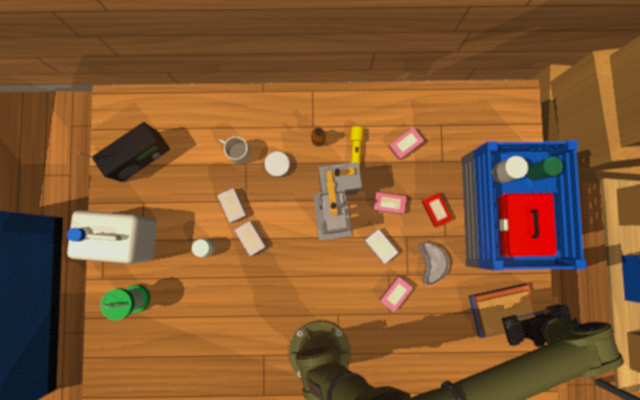

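View pics/scene0.png

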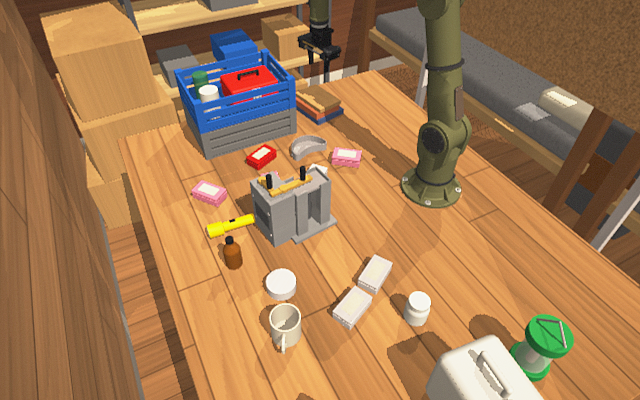

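The top view shows three plain aluminium tins at (231,205), (250,238) and (381,246). The pink or red look-alikes are at (407,143), (391,203), (397,293) and (437,210). The magazine is at about (338,200), with its casing towards the top of the image. Next I'll confirm this in a crop and measure.

```bash
cat > h.py <<'E'
from cell import telemetry, optics, env, models
import numpy as np, cv2
from scipy.spatial.transform import Rotation as R
def cloud(c):
    h,w=c["range_z"].shape; v,u=np.mgrid[:h,:w]; z=c["range_z"]
    P=np.stack([(u-c["cx"])/c["fx"]*z,-(v-c["cy"])/c["fy"]*z,-z,np.ones_like(z)],-1)
    return (P@c["cam_to_world"].T)[...,:3]
def proj(c,p):
    q=np.linalg.inv(c["cam_to_world"])@np.append(p,1); return (c["cx"]+c["fx"]*q[0]/-q[2], c["cy"]-c["fy"]*q[1]/-q[2])
def ray(c,u,v,z):
    d=c["cam_to_world"][:3,:3]@np.array([(u-c["cx"])/c["fx"],-(v-c["cy"])/c["fy"],-1]); o=c["cam_to_world"][:3,3]
    return o+d*(z-o[2])/d[2]
def rect(xy):
    (cx,cy),(a,b),t=cv2.minAreaRect((xy*1000).astype(np.float32))
    if a<b: a,b,t=b,a,t+90
    return cx/1000,cy/1000,a,b,(t+90)%180-90
def go(p,yaw,tz=None):
    """pose of tool pointing down with tool z (jaw axis) horizontally at angle yaw deg; print shift & turn from commanded (measured)"""
    o=telemetry.get_obs(); R0=R.from_euler('xyz',o['tool_rot'],degrees=True)
    zz=np.array([np.cos(np.radians(yaw)),np.sin(np.radians(yaw)),0]); x=np.array([0,0,-1.]); y=np.cross(zz,x)
    for s in (1,-1):
        M=R.from_matrix(np.stack([x,s*y,s*zz],1)); 
        print('  sign',s,'shift',(R0.inv().apply(np.array(p)-o['tool_pos'])*1000).round(1).tolist(),'turn',(R0.inv()*M).as_rotvec().round(4).tolist())
E
python3 - <<'E'
from h import *
c=optics.read_camera("top"); P=cloud(c); im=c["image"]
cv2.imwrite("pics/topcrop.png",cv2.resize(im[120:320,190:470],None,fx=2.8,fy=2.8,interpolation=cv2.INTER_CUBIC))
for l in ("tin1","magazine","bottle","tub"):
  for m in models.masks_of("top",l):
    px=m["pixels"]; q=P[px]; 
    if len(q)<10: continue
    zt=np.percentile(q[:,2],90); t=q[(abs(q[:,2]-zt)<.008)]
    e=cv2.erode(px.astype(np.uint8),None)
    bgr=im[px].mean(0).round()
    print(l,round(m["confidence"],2),np.argwhere(px).mean(0).round(),'ztop',zt.round(3),np.round(rect(t[:,:2]),3),bgr)
for l in ("well","lock_grip","lock_axis","keeper_grip","keeper_axis","magazine"):
  for m in models.landmark_of("top",l)[:2]:
    r,cc=m["centre"]; z={'well':.2,'magazine':0}.get(l,.239)
    print(l,round(m["confidence"],2),round(r*400,1),round(cc*640,1),ray(c,cc*640,r*400,z).round(4))
c=optics.read_camera("scene")
for l in ("well","lock_grip","lock_axis","keeper_grip","keeper_axis","magazine"):
  for m in models.landmark_of("scene",l)[:2]:
    r,cc=m["centre"]; z={'well':.2,'magazine':0}.get(l,.239)
    print(l,round(m["confidence"],2),round(r*400,1),round(cc*640,1),ray(c,cc*640,r*400,z).round(4))
E
```

```text
tin1 0.89 [205. 232.] ztop 0.044 [  0.529   0.311 110.057  64.991  23.684] [149. 178. 204.]
tin1 0.78 [203. 389.] ztop 0.044 [  0.529  -0.262 110.678  64.444  80.824] [131. 142. 213.]
tin1 0.76 [246. 381.] ztop 0.045 [  0.374  -0.227 109.632  63.637  38.578] [171. 203. 214.]
tin1 0.66 [210. 436.] ztop 0.044 [  0.502  -0.432 109.058  64.235  24.706] [ 63.  92. 198.]
tin1 0.58 [294. 396.] ztop 0.045 [  0.204  -0.275 109.67   64.338 -39.587] [143. 154. 216.]
tin1 0.56 [238. 250.] ztop 0.045 [  0.409   0.245 109.642  64.448  30.441] [155. 185. 209.]
magazine 0.95 [199. 335.] ztop 0.214 [ 5.31000e-01 -6.40000e-02  2.23803e+02  1.16542e+02 -6.19000e+00] [100. 127. 150.]
bottle 0.72 [137. 318.] ztop 0.125 [ 7.7200e-01 -6.0000e-03  2.2673e+01  2.0884e+01 -8.9900e-01] [ 19.  58. 101.]
tub 0.72 [248. 203.] ztop 0.088 [ 0.377  0.41  56.234 55.443 89.24 ] [155. 180. 185.]
well 0.6 209.4 333.1 [ 0.4957 -0.0516  0.2   ]
lock_grip 0.74 206.8 230.0 [0.5055 0.2748 0.239 ]
lock_grip 0.71 169.0 338.7 [ 0.6212 -0.0702  0.239 ]
lock_axis 0.91 167.1 348.1 [ 0.6269 -0.1002  0.239 ]
lock_axis 0.37 165.8 278
[... 161 characters left out ...]
.1 [ 0.5784 -0.0452  0.239 ]
keeper_axis 0.44 214.7 332.4 [ 0.476  -0.0478  0.239 ]
magazine 0.95 212.3 332.9 [ 0.5003 -0.0574  0.    ]
magazine 0.36 151.6 242.9 [0.7327 0.2755 0.    ]
well 0.97 178.1 305.4 [ 0.4899 -0.0651  0.2   ]
well 0.27 182.3 267.6 [ 0.6038 -0.1019  0.2   ]
lock_grip 0.68 182.6 270.7 [ 0.6097 -0.0566  0.239 ]
lock_grip 0.26 275.7 375.4 [0.5143 0.3683 0.239 ]
lock_axis 0.97 175.1 259.6 [ 0.6265 -0.1031  0.239 ]
lock_axis 0.29 274.5 371.3 [0.5213 0.3608 0.239 ]
keeper_grip 0.77 172.3 301.7 [ 0.5069 -0.0554  0.239 ]
keeper_axis 0.75 182.2 283.7 [ 0.5744 -0.0403  0.239 ]
keeper_axis 0.44 263.5 234.2 [0.8089 0.1746 0.239 ]
magazine 0.63 224.1 308.7 [ 0.4901 -0.0455  0.    ]
```

View pics/topcrop.png

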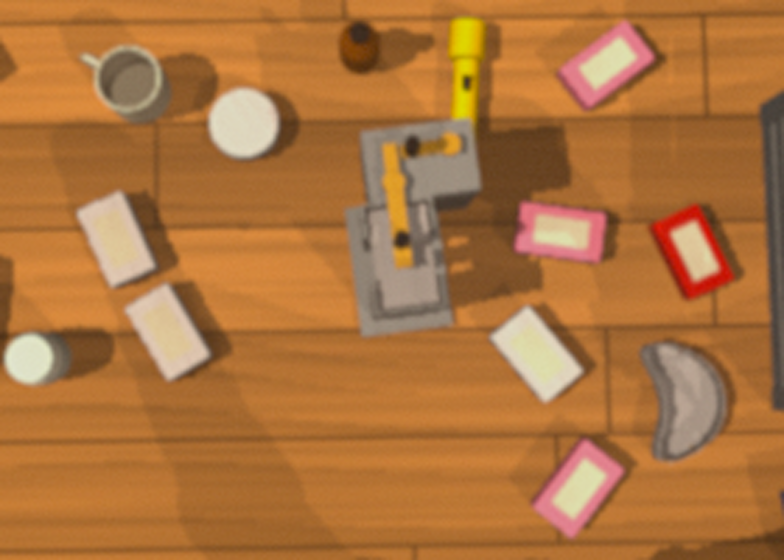

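```bash
cat >> h.py <<'E'
def inshape(q):
    x,y=q[:,0],q[:,1]
    cas=(x>.065)&(x<.150)&(y>-.1)&(y<.03)
    out=(abs(x)<.065)&(abs(y)<.042); inn=(abs(x)<.061)&(abs(y)<.038); slot=(abs(x)<.025)&(abs(y)>.038)
    return cas|(out&~inn&~slot)
E
python3 - <<'E'
from h import *
from scipy.optimize import differential_evolution
from scipy.ndimage import distance_transform_edt
for cam in ("top","scene"):
    c=optics.read_camera(cam); P=cloud(c).reshape(-1,3)
    a=(abs(P[:,0]-.55)<.17)&(abs(P[:,1]+.06)<.15)
    Q=P[a]; h,e=np.histogram(Q[:,2],bins=np.arange(.1,.28,.004)); print(cam,[(round(float(b),3),int(n)) for b,n in zip(e,h) if n>8])
    top=Q[(Q[:,2]>.195)&(Q[:,2]<.222)]  # casing + rim+levers
    cnt=Q[(Q[:,2]<.18)]
    # full footprint incl. levers: points at rim height inside outline (union), others outside
    def cost(p):
        x0,y0,t=p; M=np.array([[np.cos(t),np.sin(t)],[-np.sin(t),np.cos(t)]])
        def union(q):
            q=(q[:,:2]-[x0,y0])@M.T; x,y=q[:,0],q[:,1]
            return ((x>.065)&(x<.15)&(y>-.1)&(y<.03))|((abs(x)<=.065)&(abs(y)<.042)), inshape(q)
        u,s=union(top); 
        u2,s2=union(cnt)
        return (~u).sum()+ 1.0*s2.sum()
    r=differential_evolution(cost,[(.45,.55),(-.1,0),(-.1,.35)],seed=1,popsize=30,tol=1e-6,maxiter=150)
    print(r.x[:2].round(4),np.degrees(r.x[2]).round(2),r.fun,len(top),len(cnt))
c=optics.read_camera("top");P=cloud(c)
z=P[150:245,300:375,2]; v=np.clip((z-.0)/.27*255,0,255).astype(np.uint8)
cv2.imwrite("pics/z.png",cv2.resize(cv2.applyColorMap(v,cv2.COLORMAP_JET),None,fx=6,fy=6,interpolation=cv2.INTER_NEAREST))
E
```

```text
top [(0.156, 13), (0.164, 10), (0.168, 9), (0.176, 10), (0.18, 22), (0.184, 158), (0.188, 291), (0.192, 238), (0.196, 380), (0.2, 381), (0.204, 83), (0.208, 62), (0.212, 163), (0.216, 93), (0.22, 18), (0.26, 22), (0.264, 19)]
[ 0.491  -0.0532] 6.96 19.0 1223 5475
scene [(0.1, 50), (0.104, 62), (0.108, 55), (0.112, 70), (0.116, 56), (0.12, 53), (0.124, 61), (0.128, 66), (0.132, 63), (0.136, 57), (0.14, 56), (0.144, 55), (0.148, 57), (0.152, 71), (0.156, 58), (0.16, 51), (0.164, 64), (0.168, 51), (0.172, 68), (0.176, 58), (0.18, 72), (0.184, 141), (0.188, 310), (0.192, 159), (0.196, 339), (0.2, 321), (0.204, 45), (0.208, 80), (0.212, 188), (0.216, 82), (0.22, 11), (0.224, 12), (0.228, 11), (0.232, 11), (0.236, 12), (0.24, 10), (0.244, 11), (0.248, 13), (0.252, 12), (0.256, 11), (0.26, 26), (0.264, 21)]
[ 0.49   -0.0582] 7.01 163.0 1085 6363
```

View pics/z.png

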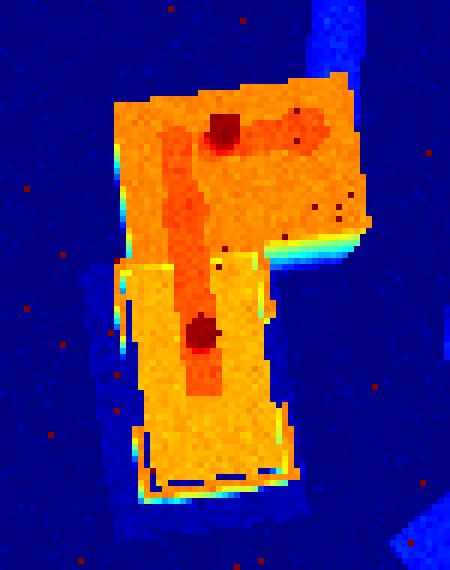

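```bash
python3 - <<'E'
from h import *
o=telemetry.get_obs(); print(R.from_euler('xyz',o['tool_rot'],degrees=True).as_matrix().round(3), o['qpos'].round(1))
for y in (7,52,97): print(y); go([.57,-.06,.42],y)
c=optics.read_camera("wrist"); cv2.imwrite("pics/w0.png",c["image"]); print(c["cam_to_world"].round(3).tolist(),c["fx"],c["cx"])
c=optics.read_camera("top");P=cloud(c)
q=P[140:275,460:590].reshape(-1,3); print(np.percentile(q[:,2],[50,90,97,99.5]), q[q[:,2]>.12].min(0),q[q[:,2]>.12].max(0))
E
```

```text
[[-0.     0.975  0.222]
 [-0.     0.222 -0.975]
 [-1.    -0.     0.   ]] [78.  18.4 -4.  83.1  1.3 78.5 -3.3]
7
  sign 1 shift [-180.5, 542.5, -465.0] turn [-1.4691, 0.0, 0.0001]
  sign -1 shift [-180.5, 542.5, -465.0] turn [1.6724, 0.0001, -0.0]
52
  sign 1 shift [-180.5, 542.5, -465.0] turn [-2.2545, -0.0, 0.0001]
  sign -1 shift [-180.5, 542.5, -465.0] turn [0.8871, 0.0001, 0.0]
97
  sign 1 shift [-180.5, 542.5, -465.0] turn [-3.0399, -0.0001, 0.0001]
  sign -1 shift [-180.5, 542.5, -465.0] turn [0.1017, 0.0001, 0.0]
[[0.222, 0.931, 0.291, 0.225], [-0.975, 0.212, 0.068, -0.614], [0.001, -0.299, 0.954, 0.385], [0.0, 0.0, 0.0, 1.0]] 334.69220060558104 322.5934306010077
[0.18044345 0.25142484 0.25916063 0.26523554] [ 0.29646145 -0.82407264  0.12004959] [ 0.70138562 -0.0038682   1.62481684]
```

View pics/w0.png

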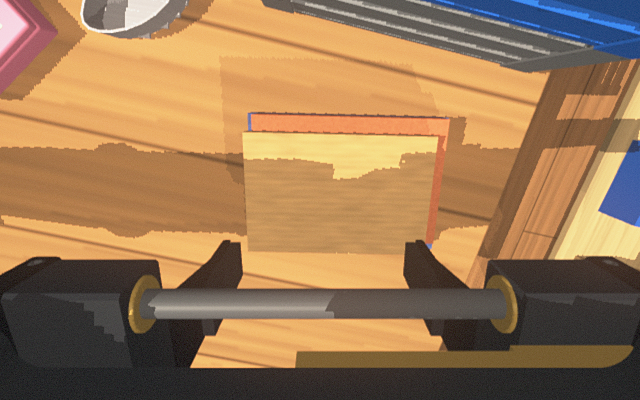

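```bash
python3 -m pendant '[[87,[-180,0,0],[0,0,0]],[87,[-180,0,0],[0,0,0]],[87,[-180,0,0],[0,0,0]],[87,[-180,0,0],[0,0,0]],[87,[-180,543,-465],[-1.47,0,0]],[87,[-180,543,-465],[-1.47,0,0]],[87,[-180,543,-465],[-1.47,0,0]],[87,[-180,543,-465],[-1.47,0,0]],[87,[-180,543,-465],[-1.47,0,0]],[87,[-180,543,-465],[-1.47,0,0]]]' 10; python3 - <<'E'
from h import *
o=telemetry.get_obs(); print(R.from_euler('xyz',o['tool_rot'],degrees=True).as_matrix().round(3), o['qpos'].round(1))
go([.57,-.06,.42],7)
E
```

```text
time_s: 2.08
tool_pos: [0.2942, -0.4313, 0.4112]
tool_rot: [-45.0, 89.9, -78.8]
force: [1.1, -1.2, 0.3]
grip_width: 0.0869
[[ 0.     0.557  0.83 ]
 [-0.001  0.83  -0.557]
 [-1.    -0.001  0.001]] [ 68.1   1.8 -15.7  83.1   0.5  95.1  18.5]
  sign 1 shift [-9.1, 462.0, 22.2] turn [-0.7131, 0.0004, 0.0008]
  sign -1 shift [-9.1, 462.0, 22.2] turn [2.4284, 0.001, -0.0005]
```

```bash
python3 -m pendant '[[87,[-9,462,22],[-0.713,0,0]],[87,[-9,462,22],[-0.713,0,0]],[87,[-9,462,22],[-0.713,0,0]],[87,[-9,462,22],[-0.713,0,0]],[87,[-9,462,22],[-0.713,0,0]],[87,[-9,462,22],[-0.713,0,0]],[87,[-9,462,22],[-0.713,0,0]],[87,[-9,462,22],[-0.713,0,0]],[87,[-9,462,22],[-0.713,0,0]],[87,[-9,462,22],[-0.713,0,0]]]'; python3 -m pendant '[[87,[0,50,0],[0,0,0]],[87,[0,50,0],[0,0,0]],[87,[0,50,0],[0,0,0]]]'; python3 - <<'E'
from h import *
o=telemetry.get_obs(); print(o['tool_pos'],o['qpos'].round(1))
c=optics.read_camera("wrist"); cv2.imwrite("pics/w1.png",c["image"]); print(c["cam_to_world"].round(3).tolist())
np.savez("w1.npz",**{k:c[k] for k in c})
E
```

```text
time_s: 2.92
tool_pos: [0.5443, -0.0984, 0.4195]
tool_rot: [-48.9, 89.9, -42.3]
force: [1.0, -0.3, -0.7]
grip_width: 0.0871
time_s: 3.17
tool_pos: [0.5377, -0.045, 0.4195]
tool_rot: [52.7, 89.9, 59.8]
force: [-0.1, -0.3, -0.1]
grip_width: 0.0872
[ 0.5377132  -0.04503506  0.41953206] [ 39.7   6.  -41.3  79.1   3.9  96.4   6.2]
[[0.992, -0.119, -0.037, 0.528], [0.125, 0.947, 0.296, 0.037], [-0.0, -0.298, 0.955, 0.565], [0.0, 0.0, 0.0, 1.0]]
```

View pics/w1.png

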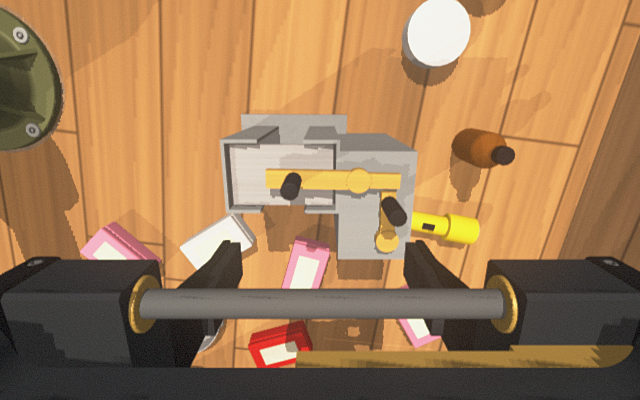

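```bash
cat >> h.py <<'E'
from scipy.optimize import differential_evolution
def magfit(c,zoff=0):
    P=cloud(c).reshape(-1,3); P[:,2]-=zoff
    a=(abs(P[:,0]-.55)<.17)&(abs(P[:,1]+.06)<.15); Q=P[a]
    top=Q[(Q[:,2]>.196)&(Q[:,2]<.205)]; cnt=Q[(Q[:,2]<.185)&(Q[:,2]>-.01)]
    def cost(p):
        x0,y0,t=p; M=np.array([[np.cos(t),np.sin(t)],[-np.sin(t),np.cos(t)]])
        f=lambda q:inshape((q[:,:2]-[x0,y0])@M.T)
        return (~f(top)).mean()+f(cnt).sum()/len(top)
    r=differential_evolution(cost,[(.46,.53),(-.09,-.02),(.0,.25)],seed=1,popsize=30,tol=1e-7,maxiter=150)
    return r.x,r.fun,len(top)
def posts(c,zoff=0):
    P=cloud(c); m=((P[...,2]-zoff>.256)&(P[...,2]-zoff<.275)&(abs(P[...,0]-.55)<.2)&(abs(P[...,1]+.06)<.2)).astype(np.uint8)
    n,l,s,ce=cv2.connectedComponentsWithStats(m)
    return [(int(s[i,4]),P[l==i].mean(0).round(4).tolist()) for i in range(1,n) if s[i,4]>15]
E
python3 - <<'E'
from h import *
c=dict(np.load("w1.npz")); 
Q=cloud(c).reshape(-1,3); a=(abs(Q[:,0]-.55)<.17)&(abs(Q[:,1]+.06)<.15)
h,e=np.histogram(Q[a][:,2],bins=np.arange(-.01,.28,.002)); print([(round(float(b),3),int(n)) for b,n in zip(e,h) if n>150])
x,f,n=magfit(c); print(x[:2].round(4),np.degrees(x[2]).round(2),f,n)
t=x[2]; M=np.array([[np.cos(t),-np.sin(t)],[np.sin(t),np.cos(t)]])
for nm,p in dict(lockax=(.12,-.07),lockg=(.12,-.025),lockfree=(.075,-.07),keepg=(.015,0),keepax=(.085,0),keepclear=(.085,.07)).items(): print(nm,(x[:2]+M@p).round(4))
print(posts(c))
c=optics.read_camera("top"); print(posts(c,.002), magfit(c,.002))
E
```

```text
[(-0.004, 190), (-0.002, 5823), (0.0, 9272), (0.002, 812), (0.01, 682), (0.012, 1229), (0.038, 221), (0.04, 406), (0.186, 204), (0.188, 1488), (0.19, 3155), (0.192, 160), (0.198, 2181), (0.2, 4235), (0.212, 717), (0.214, 1549), (0.216, 583), (0.262, 199), (0.264, 314)]
[ 0.4919 -0.0531] 6.9 0.075661853188929 6648
lockax [ 0.6194 -0.1082]
lockg [ 0.614  -0.0635]
lockfree [ 0.5747 -0.1136]
keepg [ 0.5067 -0.0513]
keepax [ 0.5762 -0.0429]
keepclear [0.5678 0.0266]
[(297, [0.5068, -0.0483, 0.2636]), (293, [0.6117, -0.0615, 0.2633])]
[] (array([ 0.49402269, -0.05447297,  0.15806841]), np.float64(0.125), 8)
```

```bash
python3 - <<'E'
from h import *
go([.613,-.0625,.300],6.9); go([.613,-.0625,.243],6.9)
E
```

```text
sign 1 shift [119.3, -20.2, 73.4] turn [-0.0041, 0.0002, 0.0014]
  sign -1 shift [119.3, -20.2, 73.4] turn [3.1375, 0.0022, -0.0003]
  sign 1 shift [176.3, -20.1, 73.4] turn [-0.0041, 0.0002, 0.0014]
  sign -1 shift [176.3, -20.1, 73.4] turn [3.1375, 0.0022, -0.0003]
```

```bash
python3 -m pendant '[[50,[60,-20,73],[0,0,0]],[50,[119,-20,73],[0,0,0]],[50,[119,-20,73],[0,0,0]],[50,[119,-20,73],[0,0,0]],[50,[176,-20,73],[0,0,0]],[50,[176,-20,73],[0,0,0]],[50,[176,-20,73],[0,0,0]],[22,[176,-20,73],[0,0,0]],[22,[176,-20,73],[0,0,0]],[22,[176,-20,73],[0,0,0]]]' 5; python3 - <<'E'
from h import *
c=optics.read_camera("wrist"); cv2.imwrite("pics/w2.png",c["image"])
print(telemetry.get_obs()['qpos'].round(1))
E
```

```text
time_s: 4.1
tool_pos: [0.6137, -0.0627, 0.2454]
tool_rot: [-21.3, 89.8, -14.7]
force: [-0.4, 0.1, 0.4]
grip_width: 0.0371
[ 36.   18.3 -40.6  86.8  12.1  79.2   1.2]
```

View pics/w2.png

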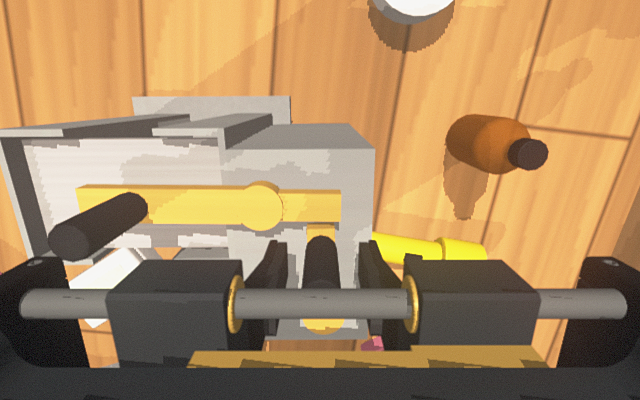

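```bash
python3 -m pendant '[[18,[0,0,0],[0,0,0]],[18,[0,0,0],[0,0,0]],[18,[0,-0.3,-4.9],[-0.11,0,0]],[18,[0,-1.1,-9.8],[-0.22,0,0]],[18,[0,-2.4,-14.6],[-0.33,0,0]],[18,[0,-4.3,-19.2],[-0.44,0,0]],[18,[0,-6.6,-23.5],[-0.55,0,0]],[18,[0,-9.5,-27.6],[-0.66,0,0]],[18,[0,-12.7,-31.3],[-0.77,0,0]],[18,[0,-16.3,-34.7],[-0.88,0,0]]]' 5; python3 - <<'E'
from h import *
o=telemetry.get_obs(); z=R.from_euler('xyz',o['tool_rot'],degrees=True).as_matrix()[:,2]; print(np.degrees(np.arctan2(z[1],z[0])),o['qpos'].round(1))
# rows remaining from phi=.88 frame
for p in (.99,1.1,1.21,1.32,1.43,1.54,1.6,1.62):
    d=p-.88; # in frame rotated by .88: radial outward = tool y
    print(p,round(45*(np.cos(d)-1),1),round(-45*np.sin(d),1),round(-d,2))
E
```

```text
time_s: 4.98
tool_pos: [0.5808, -0.0817, 0.2438]
tool_rot: [-57.5, 89.8, -0.1]
force: [2.5, 1.3, 0.4]
grip_width: 0.0181
57.414420234803906 [ 45.9  15.8 -48.1  91.   12.   78.4  53.8]
0.99 -0.3 -4.9 -0.11
1.1 -1.1 -9.8 -0.22
1.21 -2.4 -14.6 -0.33
1.32 -4.3 -19.2 -0.44
1.43 -6.6 -23.5 -0.55
1.54 -9.5 -27.6 -0.66
1.6 -11.2 -29.7 -0.72
1.62 -11.8 -30.3 -0.74
```

```bash
python3 -m pendant '[[18,[0,-0.3,-4.9],[-0.11,0,0]],[18,[0,-1.1,-9.8],[-0.22,0,0]],[18,[0,-2.4,-14.6],[-0.33,0,0]],[18,[0,-4.3,-19.2],[-0.44,0,0]],[18,[0,-6.6,-23.5],[-0.55,0,0]],[18,[0,-9.5,-27.6],[-0.66,0,0]],[18,[0,-11.2,-29.7],[-0.72,0,0]],[18,[0,-11.2,-33],[-0.72,0,0]],[18,[0,-11.2,-33],[-0.72,0,0]]]'; python3 - <<'E'
from h import *
o=telemetry.get_obs(); z=R.from_euler('xyz',o['tool_rot'],degrees=True).as_matrix()[:,2]; print(np.degrees(np.arctan2(z[1],z[0])),o['qpos'].round(1))
c=optics.read_camera("wrist"); cv2.imwrite("pics/w3.png",c["image"])
E
```

```text
time_s: 5.73
tool_pos: [0.5725, -0.1137, 0.2436]
tool_rot: [-50.9, 89.8, 47.4]
force: [2.6, 3.4, 0.0]
grip_width: 0.018
98.31902390576833 [ 53.5  16.9 -53.7  91.3  13.7  78.7  96.7]
```

View pics/w3.png

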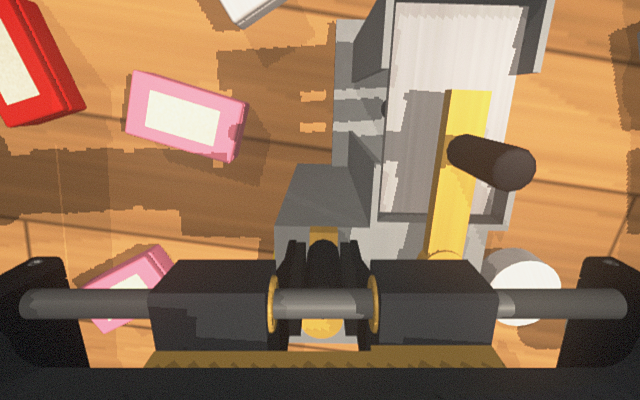

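```bash
python3 -m pendant '[[36,[0,0,0],[0,0,0]],[36,[0,0,0],[0,0,0]],[40,[-30,0,0],[0,0,0]],[45,[-62,0,0],[0,0,0]],[45,[-62,0,0],[0,0,0]]]'; python3 - <<'E'
from h import *
c=optics.read_camera("wrist"); print(posts(c))
go([.507,-.0495,.306],96.9); go([.507,-.0495,.244],96.9)
E
```

```text
time_s: 6.2
tool_pos: [0.5736, -0.1169, 0.3108]
tool_rot: [-124.6, 89.5, -26.4]
force: [1.9, -0.0, 0.5]
grip_width: 0.0412
[(851, [0.5065, -0.0504, 0.2633]), (664, [0.5733, -0.1126, 0.2632])]
  sign 1 shift [1.7, 55.5, 76.0] turn [0.0232, -0.0036, 0.0045]
  sign -1 shift [1.7, 55.5, 76.0] turn [-3.1184, -0.007, -0.0056]
  sign 1 shift [63.7, 55.8, 76.3] turn [0.0232, -0.0036, 0.0045]
  sign -1 shift [63.7, 55.8, 76.3] turn [-3.1184, -0.007, -0.0056]
```

```bash
python3 -m pendant '[[45,[1,56,76],[0.02,0,0]],[45,[1,56,76],[0.02,0,0]],[45,[1,56,76],[0.02,0,0]],[45,[1,56,76],[0.02,0,0]],[45,[64,56,76],[0.02,0,0]],[45,[64,56,76],[0.02,0,0]],[30,[64,56,76],[0.02,0,0]],[18,[64,56,76],[0.02,0,0]],[18,[64,56,76],[0.02,0,0]],[18,[64,56,76],[0.02,0,0]]]' 5; python3 - <<'E'
from h import *
o=telemetry.get_obs(); z=R.from_euler('xyz',o['tool_rot'],degrees=True).as_matrix()[:,2]; print(np.degrees(np.arctan2(z[1],z[0])),o['qpos'].round(1))
for i in range(1,10): 
    p=.115*i; print(round(p,3),round(70*(1-np.cos(p)),1),round(70*np.sin(p),1))
E
```

```text
time_s: 7.08
tool_pos: [0.5063, -0.0492, 0.2425]
tool_rot: [-105.2, 89.9, -8.1]
force: [0.5, -0.1, 0.1]
grip_width: 0.0262
97.14805099968862 [ 57.7   4.6 -57.1 101.1   4.   76.2  96.9]
0.115 0.5 8.0
0.23 1.8 16.0
0.345 4.1 23.7
0.46 7.3 31.1
0.575 11.3 38.1
0.69 16.0 44.6
0.805 21.5 50.5
0.92 27.6 55.7
1.035 34.3 60.2
```

```bash
python3 -m pendant '[[18,[0,0,0],[0,0,0]],[18,[0,0,0],[0,0,0]],[18,[0,-0.5,8],[0.115,0,0]],[18,[0,-1.8,16],[0.23,0,0]],[18,[0,-4.1,23.7],[0.345,0,0]],[18,[0,-7.3,31.1],[0.46,0,0]],[18,[0,-11.3,38.1],[0.575,0,0]],[18,[0,-16,44.6],[0.69,0,0]],[18,[0,-21.5,50.5],[0.805,0,0]]]'; python3 -m pendant '[[18,[0,-0.5,8],[0.115,0,0]],[18,[0,-1.8,16],[0.23,0,0]],[18,[0,-4.1,23.7],[0.345,0,0]],[18,[0,-7.3,31.1],[0.46,0,0]],[18,[0,-11.3,38.1],[0.575,0,0]],[18,[0,-16,44.6],[0.69,0,0]],[18,[0,-20.5,49.5],[0.78,0,0]],[18,[0,-20.5,53],[0.78,0,0]],[18,[0,-20.5,53],[0.78,0,0]]]'; python3 - <<'E'
from h import *
o=telemetry.get_obs(); z=R.from_euler('xyz',o['tool_rot'],degrees=True).as_matrix()[:,2]; print(np.degrees(np.arctan2(z[1],z[0])),o['qpos'].round(1))
c=optics.read_camera("wrist"); cv2.imwrite("pics/w4.png",c["image"])
E
```

```text
time_s: 7.83
tool_pos: [0.5205, 0.0035, 0.2416]
tool_rot: [-113.2, 89.9, -62.5]
force: [-1.0, -2.4, 0.6]
grip_width: 0.0182
time_s: 8.58
tool_pos: [0.5679, 0.0304, 0.2408]
tool_rot: [-151.1, 89.6, -144.8]
force: [-6.2, -3.2, 2.2]
grip_width: 0.0184
6.384391866370899 [ 38.3  14.5 -51.4  93.2  11.7  78.2  -8.3]
```

View pics/w4.png

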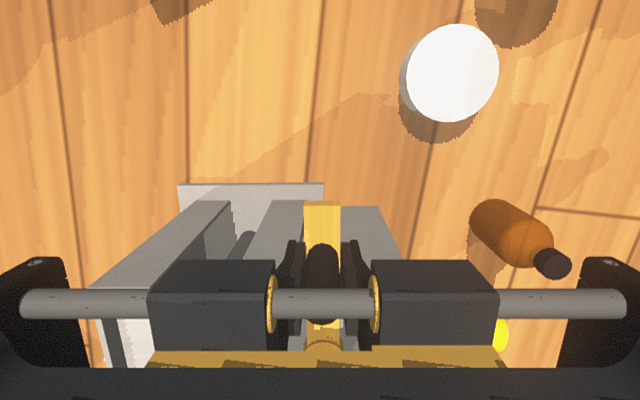

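```bash
python3 -m pendant '[[36,[0,0,-1],[0,0,0]],[36,[0,0,-1],[0,0,0]],[45,[-40,0,-1],[0,0,0]],[50,[-80,0,-1],[0,0,0]],[50,[-110,0,-1],[0,0,0]],[87,[-110,0,-1],[0,0,0]]]'; cat >> h.py <<'E'
def tins(c,lo=.03,hi=.05,zlab=None):
    P=cloud(c); im=c["image"]; hsv=cv2.cvtColor(im,cv2.COLOR_BGR2HSV)
    m=((P[...,2]>lo)&(P[...,2]<hi)&(c["range_z"]>0)).astype(np.uint8)
    m=cv2.morphologyEx(m,cv2.MORPH_OPEN,np.ones((3,3),np.uint8))
    n,l,s,ce=cv2.connectedComponentsWithStats(m); out=[]
    for i in range(1,n):
        if s[i,4]<60: continue
        q=P[l==i]; z=np.median(q[:,2]); k=q[abs(q[:,2]-z)<.006]
        r=rect(k[:,:2]); 
        if 50<r[3]<80 and 95<r[2]<125:
            sat=hsv[...,1][l==i].mean()
            out.append((np.round(r,3).tolist(),round(float(z),4),'sat',int(sat),'px',ce[i].round().tolist(),im[l==i].mean(0).round().tolist()))
    return out
E
python3 - <<'E'
from h import *
for n in ("top","scene"):
    c=optics.read_camera(n); cv2.imwrite(f"pics/{n}1.png",c["image"])
    for t in tins(c): print(n,t)
    if n=="top": print(posts(c))
go([.40,.24,.32],-60)
E
```

```text
time_s: 9.13
tool_pos: [0.5712, 0.0336, 0.3582]
tool_rot: [-4.0, 89.3, 2.5]
force: [0.5, 0.9, 0.7]
grip_width: 0.0494
top ([0.749, -0.329, 111.437, 63.899, -53.934], 0.0398, 'sat', 90, 'px', [406.0, 143.0], [152.0, 164.0, 226.0])
top ([0.529, 0.311, 110.638, 64.457, 23.599], 0.0394, 'sat', 63, 'px', [231.0, 205.0], [165.0, 196.0, 220.0])
top ([0.53, -0.263, 110.196, 64.051, 81.037], 0.0399, 'sat', 97, 'px', [390.0, 203.0], [132.0, 143.0, 206.0])
top ([0.502, -0.433, 110.104, 64.718, 24.435], 0.04, 'sat', 169, 'px', [437.0, 210.0], [55.0, 77.0, 165.0])
top ([0.409, 0.245, 109.443, 64.566, 31.404], 0.0402, 'sat', 62, 'px', [250.0, 238.0], [166.0, 197.0, 221.0])
top ([0.374, -0.228, 110.603, 64.976, 39.251], 0.0401, 'sat', 46, 'px', [381.0, 246.0], [183.0, 215.0, 224.0])
top ([0.203, -0.276, 109.555, 65.346, -39.327], 0.0398, 'sat', 87, 'px', [396.0, 294.0], [154.0, 166.0, 226.0])
[(24, [0.5732, -0.1128, 0.2637])]
scene ([0.207, -0.272, 109.385, 73.583, -38.868], 0.0396, 'sat', 60, 'px', [347.0, 155.0], [200.0, 194.0, 244.0])
scene ([0.752, -0.327, 113.598, 68.903, -57.161], 0.0398, 'sat', 62, 'px', [209.0, 191.0], [197.0, 191.0, 243.0])
scene ([0.41, 0.246, 115.371, 64.74, 31.201], 0.0399, 'sat', 24, 'px', [375.0, 272.0], [218.0, 233.0, 241.0])
scene ([0.531, 0.313, 111.569, 65.587, 23.832], 0.0397, 'sat', 25, 'px', [352.0, 305.0], [217.0, 233.0, 241.0])
  sign 1 shift [32.0, 224.8, -145.1] turn [1.1593, 0.0034, -0.0019]
  sign -1 shift [32.0, 224.8, -145.1] turn [-1.9823, 0.0021, 0.0038]
```

View pics/top1.png

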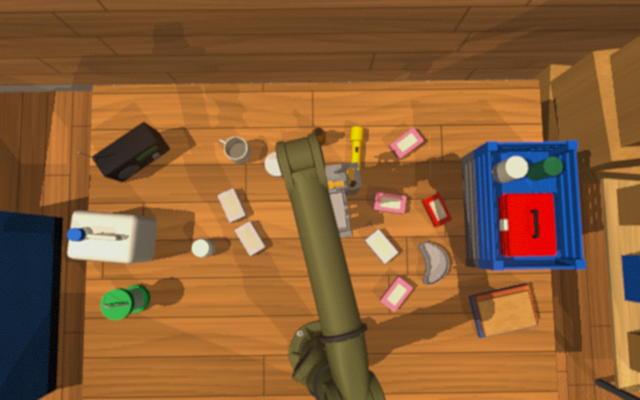

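The tins are where they were: plain aluminium (saturation about 50–60) at top px (250,238), (231,205) and (381,246). The pink and red ones have saturation over 85. I'll take the one at (250,238) first.

```bash
python3 -m pendant '[[87,[10,224,-145],[1.17,0,0]],[87,[32,224,-145],[1.17,0,0]],[87,[32,224,-145],[1.17,0,0]],[87,[32,224,-145],[1.17,0,0]],[87,[32,224,-145],[1.17,0,0]],[87,[32,224,-145],[1.17,0,0]],[87,[32,224,-145],[1.17,0,0]],[87,[32,224,-145],[1.17,0,0]],[87,[32,224,-145],[1.17,0,0]],[87,[32,224,-145],[1.17,0,0]]]'; python3 - <<'E'
from h import *
o=telemetry.get_obs(); print(o['qpos'].round(1))
c=optics.read_camera("wrist"); cv2.imwrite("pics/w5.png",c["image"])
for t in tins(c): print(t)
go([.409,.245,.15],-59);go([.409,.245,.024],-59)
E
```

```text
time_s: 10.07
tool_pos: [0.3985, 0.2387, 0.3175]
tool_rot: [-66.6, 89.9, -127.5]
force: [0.3, -0.2, -0.2]
grip_width: 0.0869
[ 35.9  -8.9 -62.3  99.1  -7.8  85.2 -86.3]
([0.409, 0.246, 110.756, 64.13, 30.555], 0.0404, 'sat', 22, 'px', [322.0, 152.0], [214.0, 230.0, 234.0])
  sign 1 shift [167.5, 12.5, -0.8] turn [-0.0333, 0.0004, 0.0019]
  sign -1 shift [167.5, 12.5, -0.8] turn [3.1082, 0.0029, -0.0006]
  sign 1 shift [293.5, 12.7, -0.8] turn [-0.0333, 0.0004, 0.0019]
  sign -1 shift [293.5, 12.7, -0.8] turn [3.1082, 0.0029, -0.0006]
```

View pics/w5.png

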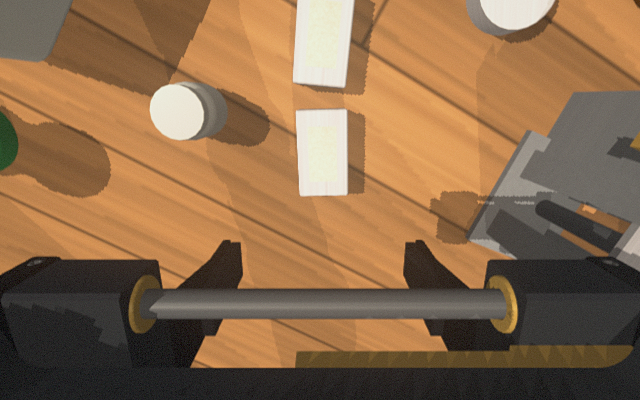

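```bash
python3 -m pendant '[[87,[40,13,-1],[-0.025,0,0]],[87,[80,13,-1],[-0.025,0,0]],[87,[120,13,-1],[-0.025,0,0]],[87,[160,13,-1],[-0.025,0,0]],[87,[200,13,-1],[-0.025,0,0]],[87,[235,13,-1],[-0.025,0,0]],[87,[265,13,-1],[-0.025,0,0]],[87,[285,13,-1],[-0.025,0,0]],[87,[293,13,-1],[-0.025,0,0]],[87,[293,13,-1],[-0.025,0,0]]]'; python3 -m pendant '[[60,[0,0,0],[0,0,0]],[60,[0,0,0],[0,0,0]],[60,[0,0,0],[0,0,0]],[60,[0,0,0],[0,0,0]],[60,[0,0,0],[0,0,0]],[60,[0,0,0],[0,0,0]]]' 40;  python3 -c "
from h import *
o=telemetry.get_obs();print(o['qpos'].round(1),o['tool_pos'])"
```

```text
time_s: 10.95
tool_pos: [0.4081, 0.2452, 0.0237]
tool_rot: [-110.3, 89.7, -169.5]
force: [-0.8, -0.8, 1.0]
grip_width: 0.0866
time_s: 11.45
tool_pos: [0.4111, 0.2461, 0.0269]
tool_rot: [54.4, 89.9, -4.9]
force: [-1.2, -1.7, 6.3]
grip_width: 0.0637
[  20.7   21.2  -60.9  117.9   23.2   53.7 -112. ] [0.41112212 0.24606765 0.02688381]
```

```bash
python3 -m pendant '[[60,[-20,0,0],[0,0,0]],[60,[-60,0,0],[0,0,0]],[60,[-100,0,0],[0,0,0]],[60,[-140,0,0],[0,0,0]],[60,[-180,0,0],[0,0,0]],[60,[-220,0,0],[0,0,0]],[60,[-260,0,0],[0,0,0]],[60,[-300,0,0],[0,0,0]],[60,[-310,0,0],[0,0,0]],[60,[-310,0,0],[0,0,0]]]';  python3 - <<'E'
from h import *
o=telemetry.get_obs();print(o['qpos'].round(1)); go([.494,-.053,.33],-83.1)
c=optics.read_camera("wrist"); cv2.imwrite("pics/w6.png",c["image"])
E
```

```text
time_s: 12.28
tool_pos: [0.4115, 0.2468, 0.3384]
tool_rot: [59.1, 89.7, -0.2]
force: [-0.8, -0.4, -2.5]
grip_width: 0.0635
[ 41.2  -7.  -68.5  95.4  -6.3  86.9 -86. ]
  sign 1 shift [8.8, -82.4, 299.8] turn [0.416, 0.0018, -0.0052]
  sign -1 shift [8.8, -82.4, 299.8] turn [-2.7255, 0.0072, 0.0025]
```

View pics/w6.png

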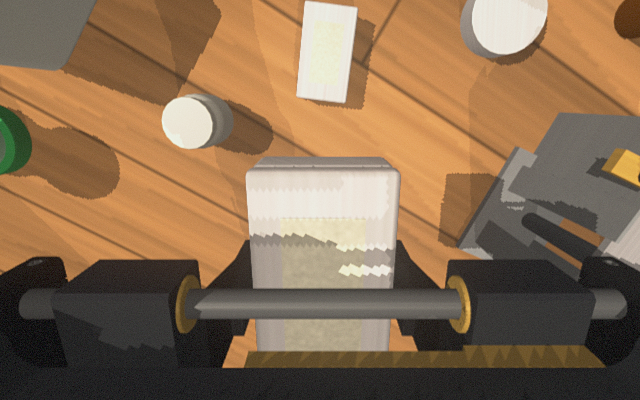

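```bash
python3 -m pendant '[[60,[0,-10,35],[0.05,0,0]],[60,[0,-20,70],[0.1,0,0]],[60,[0,-30,105],[0.15,0,0]],[60,[0,-39,140],[0.2,0,0]],[60,[0,-48,175],[0.25,0,0]],[60,[0,-57,210],[0.3,0,0]],[60,[0,-66,245],[0.35,0,0]],[60,[0,-75,275],[0.416,0,0]],[60,[0,-82,299],[0.416,0,0]],[60,[0,-82,299],[0.416,0,0]]]';  python3 - <<'E'
from h import *
o=telemetry.get_obs();print(o['qpos'].round(1)); go([.494,-.053,.250],-83.1)
c=optics.read_camera("wrist"); cv2.imwrite("pics/w7.png",c["image"])
c=optics.read_camera("top"); print(tins(c,.3,.4))
for t in tins(c): print(t)
E
```

```text
time_s: 13.17
tool_pos: [0.4917, -0.06, 0.3316]
tool_rot: [-105.2, 89.6, 171.2]
force: [-0.2, -1.6, -1.8]
grip_width: 0.0636
[ 54.4  -0.5 -49.5  94.2  -0.4  86.6 -78.7]
  sign 1 shift [81.5, 3.6, -6.5] turn [-0.0085, -0.0017, 0.0062]
  sign -1 shift [81.5, 3.6, -6.5] turn [3.1331, 0.0097, 0.0027]
[]
([0.75, -0.329, 111.449, 64.085, -54.037], 0.0398, 'sat', 91, 'px', [406.0, 143.0], [151.0, 163.0, 226.0])
([0.529, 0.312, 110.846, 65.171, 24.05], 0.0398, 'sat', 46, 'px', [231.0, 205.0], [182.0, 215.0, 223.0])
([0.53, -0.262, 109.422, 64.78, 81.273], 0.0399, 'sat', 111, 'px', [390.0, 203.0], [100.0, 110.0, 173.0])
([0.502, -0.433, 110.084, 64.578, 24.56], 0.0399, 'sat', 167, 'px', [437.0, 210.0], [67.0, 92.0, 179.0])
([0.374, -0.227, 110.081, 63.787, 39.16], 0.0399, 'sat', 46, 'px', [381.0, 246.0], [182.0, 214.0, 223.0])
([0.204, -0.275, 109.631, 64.495, -39.466], 0.0404, 'sat', 88, 'px', [396.0, 294.0], [153.0, 164.0, 225.0])
```

View pics/w7.png

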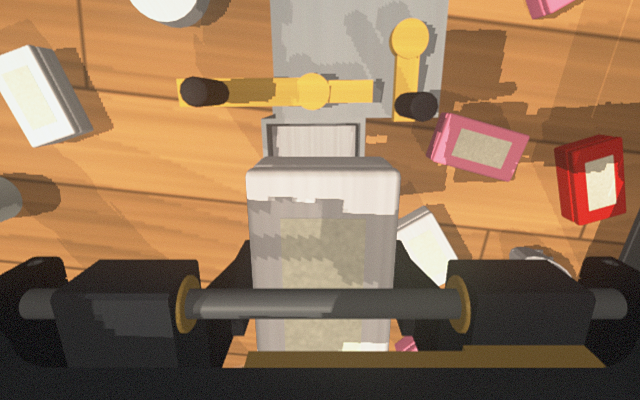

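```bash
cat >> h.py <<'E'
MAG=(.4919,-.0531,np.radians(6.9))
def tomag(p):
    d=np.asarray(p)[...,:2]-np.array(MAG[:2]); t=MAG[2]; return np.stack([d[...,0]*np.cos(t)+d[...,1]*np.sin(t),-d[...,0]*np.sin(t)+d[...,1]*np.cos(t)],-1)
def held(c):
    o=telemetry.get_obs(); P=cloud(c); zt=o['tool_pos'][2]+.013
    # restrict image region to tin
    m=np.zeros(P.shape[:2],bool); m[150:285,235:410]=1
    k=m&(abs(P[...,2]-zt)<.006); q=tomag(P[k]); z=np.median(P[k][:,2])
    xe=np.percentile(q[:,0],99); rows=[np.percentile(q[(abs(q[:,0]-x)<.005)][:,1],[1,99]) for x in (xe-.03,xe-.012)]
    print('ztop',z.round(4),'xend',xe.round(4),'centre x',(xe-.055).round(4),'y edges',np.round(rows,4).tolist(),'yc',[np.mean(r).round(4) for r in rows],'TCPmag',tomag(o['tool_pos']).round(4))
E
python3 - <<'E'
from h import *
c=optics.read_camera("wrist"); held(c)
x,f,n=magfit(c); print(x[:2].round(4),np.degrees(x[2]).round(2),f)
go([.4919,-.0531,.250],-83.1)
E
```

```text
ztop 0.3456 xend 0.0537 centre x -0.0013 y edges [[-0.0304, 0.0316], [-0.0305, 0.0314]] yc [np.float64(0.0006), np.float64(0.0004)] TCPmag [-0.0001  0.0011]
[ 0.4913 -0.052 ] 6.93 0.010749164318017958
  sign 1 shift [83.2, 0.5, 1.4] turn [0.0013, -0.0034, 0.0043]
  sign -1 shift [83.2, 0.5, 1.4] turn [-3.1403, -0.0067, -0.0053]
```

```bash
python3 -m pendant '[[60,[40,1,0],[0,0,0]],[60,[75,1,0],[0,0,0]],[60,[90,1,0],[0,0,0]],[60,[105,1,0],[0,0,0]],[60,[115,1,0],[0,0,0]],[60,[125,1,0],[0,0,0]],[60,[135,1,0],[0,0,0]],[60,[145,1,0],[0,0,0]],[60,[150,1,0],[0,0,0]],[60,[150,1,0],[0,0,0]]]' ; python3 -c "
from h import *
o=telemetry.get_obs();print(o['tool_pos'],o['force'],tomag(o['tool_pos']))"
```

```text
time_s: 14.15
tool_pos: [0.4938, -0.0521, 0.1852]
tool_rot: [147.6, 90.0, 64.6]
force: [0.5, -0.2, -2.8]
grip_width: 0.0638
[ 0.4938005  -0.05214469  0.18523847] [ 0.50233895 -0.20676703 -2.82103984] [0.0020015  0.00072007]
```

```bash
python3 - <<'E'
from h import *
for i in range(3): 
    c=optics.read_camera("wrist"); print(telemetry.get_obs()['force'].round(2),telemetry.get_obs()['tool_pos'][2].round(4))
cv2.imwrite("pics/w8.png",c["image"]); held(c)
E
```

```text
[-0.21 -0.29 -2.86] 0.1856
[-0.2   0.48 -3.11] 0.1859
[ 0.2   0.47 -3.3 ] 0.186
ztop 0.1992 xend 0.0647 centre x 0.0097 y edges [[-0.0365, 0.0317], [-0.0302, 0.0315]] yc [np.float64(-0.0024), np.float64(0.0007)] TCPmag [ 0.0022 -0.0004]
```

View pics/w8.png

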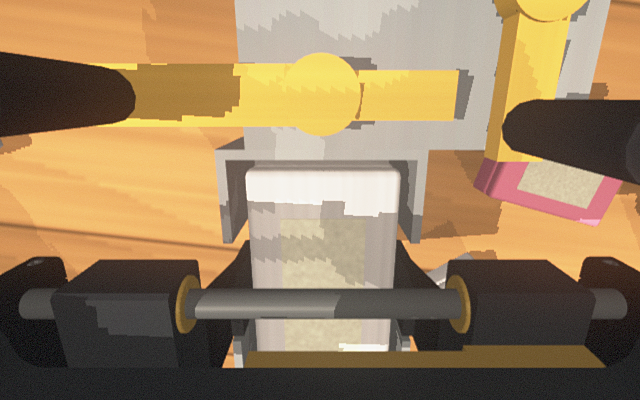

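```bash
python3 -m pendant '[[60,[4,0,0],[0,0,0]],[60,[8,0,0],[0,0,0]],[60,[10,0,0],[0,0,0]],[60,[10,0,0],[0,0,0]],[75,[10,0,0],[0,0,0]],[80,[10,0,0],[0,0,0]],[80,[10,0,0],[0,0,0]],[80,[10,0,0],[0,0,0]]]' ; python3 - <<'E'
from h import *
c=optics.read_camera("wrist"); cv2.imwrite("pics/w9.png",c["image"]); 
P=cloud(c); k=P[170:230,265:380].reshape(-1,3); print(np.percentile(k[:,2],[20,50,80]), telemetry.get_obs()['tool_pos'])
E
```

```text
time_s: 14.97
tool_pos: [0.4935, -0.0526, 0.1758]
tool_rot: [-108.3, 90.0, 168.6]
force: [-0.1, 0.1, 0.4]
grip_width: 0.078
[0.18886827 0.18940379 0.18994275] [ 0.4935403  -0.05259627  0.17579636]
```

```bash
python3 -m pendant '[[80,[-20,0,0],[0,0,0]],[80,[-50,0,0],[0,0,0]],[87,[-90,0,0],[0,0,0]],[87,[-130,0,0],[0,0,0]],[87,[-150,-10,-30],[0,0,0]],[87,[-150,-30,-60],[0,0,0]],[87,[-150,-50,-60],[0,0,0]]]' ; python3 - <<'E'
from h import *
c=optics.read_camera("wrist"); cv2.imwrite("pics/w10.png",c["image"]); 
for t in tins(c,.180,.194): print(t, tomag(np.array(t[0][:2])).round(4))
print(telemetry.get_obs()['qpos'].round(1))
go([.515,.305,.30],-66)
E
```

```text
time_s: 15.6
tool_pos: [0.4372, 0.0078, 0.3277]
tool_rot: [109.2, 89.8, 26.7]
force: [-0.3, 0.8, -0.5]
grip_width: 0.0865
([0.493, -0.052, 110.356, 64.408, 6.835], 0.1896, 'sat', 31, 'px', [403.0, 136.0], [184.0, 200.0, 208.0]) [0.0012 0.001 ]
[ 53.8 -12.8 -48.5 101.8  -9.4  86.8 -76.2]
  sign 1 shift [25.9, 118.6, -288.4] turn [-0.2924, 0.003, 0.0016]
  sign -1 shift [25.9, 118.6, -288.4] turn [2.8492, 0.0023, -0.0044]
```

View pics/w10.png

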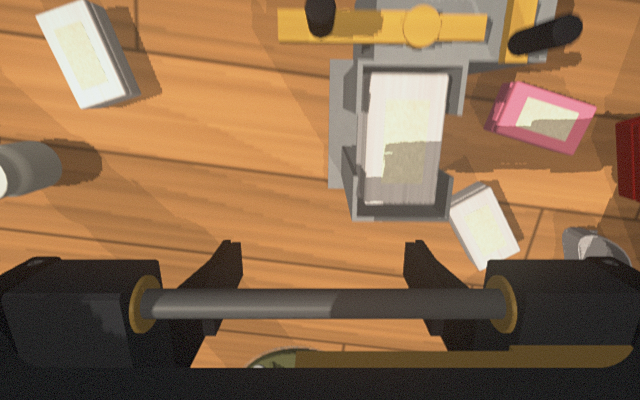

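```bash
python3 -m pendant '[[87,[0,15,-35],[-0.1,0,0]],[87,[5,30,-72],[-0.2,0,0]],[87,[10,45,-108],[-0.29,0,0]],[87,[15,60,-144],[-0.29,0,0]],[87,[20,75,-180],[-0.29,0,0]],[87,[26,90,-216],[-0.29,0,0]],[87,[26,105,-252],[-0.29,0,0]],[87,[26,118,-288],[-0.29,0,0]],[87,[26,118,-288],[-0.29,0,0]],[87,[26,118,-288],[-0.29,0,0]]]'; python3 - <<'E'
from h import *
o=telemetry.get_obs(); print(o['qpos'].round(1))
c=optics.read_camera("wrist"); cv2.imwrite("pics/w11.png",c["image"])
for t in tins(c): print(t); go([t[0][0],t[0][1],.024],t[0][4]-90)
E
```

```text
time_s: 16.48
tool_pos: [0.5174, 0.305, 0.2987]
tool_rot: [-144.7, 89.8, 149.3]
force: [0.0, -0.4, -0.8]
grip_width: 0.0868
[  17.5   22.8  -66.1   83.5   20.5   87.1 -114. ]
([0.53, 0.313, 108.742, 64.424, 23.867], 0.0404, 'sat', 26, 'px', [322.0, 153.0], [215.0, 231.0, 239.0])
  sign 1 shift [275.1, 15.2, -5.1] turn [-0.0026, -0.0009, 0.0016]
  sign -1 shift [275.1, 15.2, -5.1] turn [3.139, 0.0026, 0.0014]
```

View pics/w11.png

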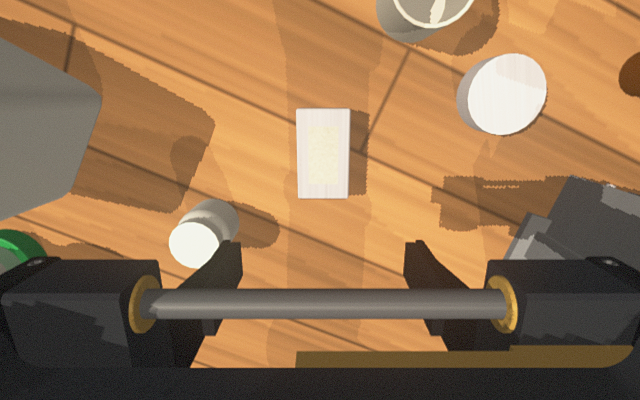

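```bash
python3 -m pendant '[[87,[40,15,-5],[0,0,0]],[87,[80,15,-5],[0,0,0]],[87,[120,15,-5],[0,0,0]],[87,[160,15,-5],[0,0,0]],[87,[200,15,-5],[0,0,0]],[87,[235,15,-5],[0,0,0]],[87,[255,15,-5],[0,0,0]],[87,[270,15,-5],[0,0,0]],[87,[274,15,-5],[0,0,0]],[87,[274,15,-5],[0,0,0]]]'; python3 -m pendant '[[60,[0,0,0],[0,0,0]],[60,[0,0,0],[0,0,0]],[60,[0,0,0],[0,0,0]],[60,[0,0,0],[0,0,0]],[60,[0,0,0],[0,0,0]],[60,[0,0,0],[0,0,0]]]' 40; python3 -m pendant '[[60,[-20,0,0],[0,0,0]],[60,[-60,0,0],[0,0,0]],[60,[-100,0,0],[0,0,0]],[60,[-140,0,0],[0,0,0]],[60,[-180,0,0],[0,0,0]],[60,[-220,0,0],[0,0,0]],[60,[-260,0,0],[0,0,0]],[60,[-300,0,0],[0,0,0]],[60,[-310,0,0],[0,0,0]],[60,[-310,0,0],[0,0,0]]]';  python3 - <<'E'
from h import *
o=telemetry.get_obs();print(o['qpos'].round(1)); go([.4919,-.0531,.33],-83.1)
E
```

```text
time_s: 17.37
tool_pos: [0.5318, 0.3097, 0.0258]
tool_rot: [-31.0, 89.9, -97.6]
force: [0.3, 0.8, 0.6]
grip_width: 0.0869
time_s: 17.87
tool_pos: [0.5314, 0.3122, 0.0269]
tool_rot: [100.7, 89.9, 34.2]
force: [-1.2, -0.7, 5.0]
grip_width: 0.0637
time_s: 18.7
tool_pos: [0.5316, 0.3128, 0.3392]
tool_rot: [95.8, 89.7, 29.3]
force: [0.2, 0.4, -1.7]
grip_width: 0.0637
[  14.5   23.9  -65.4   77.4   21.7   91.7 -114.5]
  sign 1 shift [8.0, -182.7, 319.6] turn [0.2907, -0.0013, -0.0052]
  sign -1 shift [8.0, -182.7, 319.6] turn [-2.8509, 0.0075, -0.0019]
```

```bash
python3 -m pendant '[[60,[0,-20,35],[0.04,0,0]],[60,[0,-40,70],[0.08,0,0]],[60,[0,-60,105],[0.12,0,0]],[60,[0,-80,140],[0.16,0,0]],[60,[0,-100,175],[0.2,0,0]],[60,[0,-120,210],[0.24,0,0]],[60,[0,-140,245],[0.29,0,0]],[60,[0,-160,280],[0.29,0,0]],[60,[5,-182,319],[0.29,0,0]],[60,[5,-182,319],[0.29,0,0]]]';  python3 -m pendant '[[60,[0,0,0],[0,0,0]],[60,[0,0,0],[0,0,0]],[60,[0,0,0],[0,0,0]]]'; python3 - <<'E'
from h import *
o=telemetry.get_obs();print(o['qpos'].round(1)); 
c=optics.read_camera("wrist"); cv2.imwrite("pics/w12.png",c["image"]); held(c);go([.4919,-.0531,.217],-83.1)
E
```

```text
time_s: 19.53
tool_pos: [0.4884, -0.0649, 0.3273]
tool_rot: [-65.5, 89.6, -149.5]
force: [0.3, -1.5, -3.5]
grip_width: 0.0641
time_s: 19.78
tool_pos: [0.4911, -0.052, 0.3298]
tool_rot: [-130.4, 89.9, 146.7]
force: [0.2, 0.5, -2.9]
grip_width: 0.064
[ 61.9  -1.  -57.4  94.5  -0.9  86.1 -78.3]
ztop 0.343 xend 0.0538 centre x -0.0012 y edges [[-0.0287, 0.0333], [-0.0285, 0.0335]] yc [np.float64(0.0023), np.float64(0.0025)] TCPmag [-0.0003  0.0014]
  sign 1 shift [113.1, 0.5, 1.5] turn [0.0034, -0.001, 0.0011]
  sign -1 shift [113.1, 0.5, 1.5] turn [-3.1382, -0.0018, -0.0015]
```

View pics/w12.png

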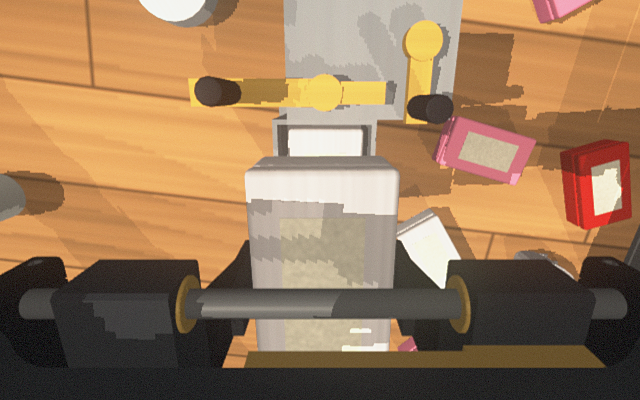

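```bash
python3 -m pendant '[[60,[40,2,1.5],[0,0,0]],[60,[75,2,1.5],[0,0,0]],[60,[90,2,1.5],[0,0,0]],[60,[105,2,1.5],[0,0,0]],[60,[115,2,1.5],[0,0,0]],[60,[125,2,1.5],[0,0,0]],[60,[135,2,1.5],[0,0,0]],[60,[145,2,1.5],[0,0,0]],[60,[150,2,1.5],[0,0,0]],[60,[153,2,1.5],[0,0,0]]]' ; python3 -m pendant '[[60,[0,0,0],[0,0,0]],[60,[0,0,0],[0,0,0]],[60,[0,0,0],[0,0,0]]]'; python3 - <<'E'
from h import *
c=optics.read_camera("wrist"); cv2.imwrite("pics/w13.png",c["image"]); 
P=cloud(c); k=P[170:230,265:380].reshape(-1,3); print(np.percentile(k[:,2],[20,50,80]), telemetry.get_obs()['tool_pos'])
E
```

```text
time_s: 20.67
tool_pos: [0.4938, -0.0535, 0.1781]
tool_rot: [-166.8, 89.9, 110.2]
force: [-3.9, 2.8, 4.4]
grip_width: 0.0639
time_s: 20.92
tool_pos: [0.4942, -0.0556, 0.1781]
tool_rot: [44.0, 89.9, -39.1]
force: [-0.6, 0.4, -3.2]
grip_width: 0.0638
[0.19073312 0.19131342 0.19185725] [ 0.49410907 -0.05560914  0.17808528]
```

```bash
python3 -m pendant '[[60,[2,0,-2],[0,0,0]],[60,[2,0,-2],[0,0,0]],[60,[2,0,-2],[0,0,0]],[75,[2,0,-2],[0,0,0]],[80,[2,0,-2],[0,0,0]],[80,[2,0,-2],[0,0,0]],[80,[2,0,-2],[0,0,0]]]' ; python3 -m pendant '[[80,[-20,0,0],[0,0,0]],[80,[-50,0,0],[0,0,0]],[87,[-90,0,0],[0,0,0]],[87,[-130,0,0],[0,0,0]],[87,[-150,-10,0],[0,0,0]],[87,[-150,-40,0],[0,0,0]],[87,[-150,-40,0],[0,0,0]]]' ; python3 - <<'E'
from h import *
c=optics.read_camera("wrist"); cv2.imwrite("pics/w14.png",c["image"]); 
for t in tins(c,.180,.194)+tins(c): print(t, tomag(np.array(t[0][:2])).round(4))
print(telemetry.get_obs()['qpos'].round(1))
c=optics.read_camera("top")
for t in tins(c):
  if t[3]<80: print(t)
go([.365,-.235,.30],-51)
E
```

```text
time_s: 21.55
tool_pos: [0.4935, -0.0524, 0.1759]
tool_rot: [-166.1, 90.0, 110.9]
force: [0.3, 0.6, -0.3]
grip_width: 0.0782
time_s: 22.13
tool_pos: [0.4515, -0.0574, 0.328]
tool_rot: [-0.3, 89.6, -83.4]
force: [0.6, 0.9, -1.4]
grip_width: 0.087
([0.493, -0.053, 110.593, 64.528, 7.161], 0.1898, 'sat', 21, 'px', [323.0, 142.0], [214.0, 230.0, 233.0]) [ 0.0011 -0.    ]
([0.531, -0.262, 110.765, 64.684, 81.459], 0.0406, 'sat', 82, 'px', [488.0, 119.0], [151.0, 153.0, 209.0]) [ 0.0137 -0.2121]
([0.504, -0.432, 110.924, 67.178, 24.158], 0.0408, 'sat', 151, 'px', [608.0, 155.0], [61.0, 74.0, 145.0]) [-0.0335 -0.3776]
([0.375, -0.226, 110.356, 64.434, 38.998], 0.0407, 'sat', 23, 'px', [434.0, 226.0], [211.0, 228.0, 232.0]) [-0.1368 -0.1576]
[ 65.2  -9.4 -54.   99.3  -7.3  86.1 -71.1]
([0.374, -0.227, 110.599, 64.925, 38.577], 0.0401, 'sat', 47, 'px', [381.0, 246.0], [181.0, 213.0, 222.0])
  sign 1 shift [26.9, -109.0, 165.3] turn [-0.5612, 0.0035, 0.0005]
  sign -1 shift [26.9, -109.0, 165.3] turn [2.5804, 0.0006, -0.0047]
```

View pics/w14.png

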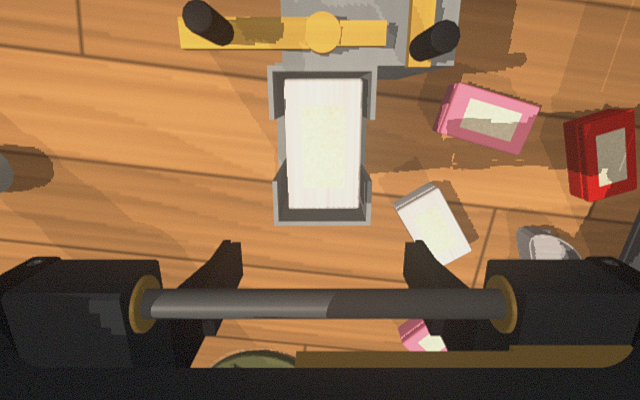

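```bash
python3 -m pendant '[[87,[0,-15,30],[-0.1,0,0]],[87,[0,-30,60],[-0.2,0,0]],[87,[0,-50,90],[-0.3,0,0]],[87,[10,-70,120],[-0.4,0,0]],[87,[20,-90,145],[-0.5,0,0]],[87,[27,-100,165],[-0.56,0,0]],[87,[27,-100,165],[-0.56,0,0]],[87,[27,-100,165],[-0.56,0,0]]]' ; python3 - <<'E'
from h import *
print(telemetry.get_obs()['qpos'].round(1))
c=optics.read_camera("wrist"); cv2.imwrite("pics/w15.png",c["image"]); 
for t in tins(c):
  print(t)
  if t[3]<60: go([t[0][0],t[0][1],.024],t[0][4]-90)
E
```

```text
time_s: 22.9
tool_pos: [0.3743, -0.2341, 0.2972]
tool_rot: [164.1, 89.8, 112.9]
force: [0.7, 0.7, -0.6]
grip_width: 0.0873
[ 68.7  -8.7 -35.5 104.3  -5.2  83.  -16.9]
([0.531, -0.262, 110.52, 64.735, 81.343], 0.0403, 'sat', 57, 'px', [429.0, 76.0], [199.0, 195.0, 242.0])
  sign 1 shift [273.7, 102.5, 121.4] turn [-0.7389, -0.0022, -0.0023]
  sign -1 shift [273.7, 102.5, 121.4] turn [2.4027, -0.0029, 0.0028]
([0.375, -0.227, 110.053, 64.489, 38.928], 0.0404, 'sat', 15, 'px', [320.0, 162.0], [228.0, 240.0, 243.0])
  sign 1 shift [273.9, 3.3, -4.0] turn [0.0013, -0.0028, -0.0013]
  sign -1 shift [273.9, 3.3, -4.0] turn [-3.1402, 0.0021, -0.0044]
([0.504, -0.433, 110.479, 65.871, 24.459], 0.0405, 'sat', 142, 'px', [513.0, 185.0], [103.0, 121.0, 228.0])
([0.222, -0.271, 101.566, 50.469, -51.01], 0.0405, 'sat', 55, 'px', [277.0, 273.0], [195.0, 196.0, 238.0])
  sign 1 shift [273.9, -143.3, -66.1] turn [1.5711, -0.0033, 0.0012]
  sign -1 shift [273.9, -143.3, -66.1] turn [-1.5705, -0.0012, -0.0033]
```

View pics/w15.png

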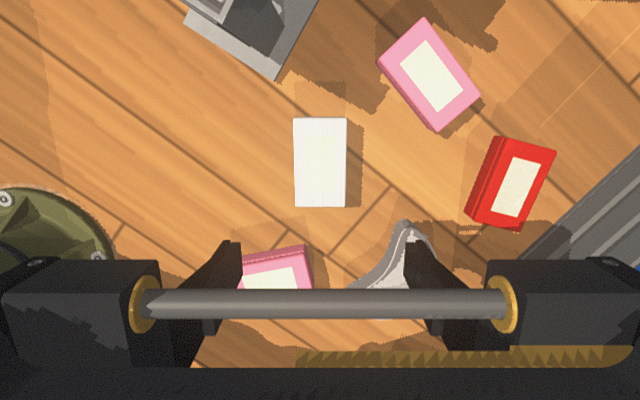

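```bash
python3 -m pendant '[[87,[40,3,-3.5],[0,0,0]],[87,[80,3,-3.5],[0,0,0]],[87,[120,3,-3.5],[0,0,0]],[87,[160,3,-3.5],[0,0,0]],[87,[200,3,-3.5],[0,0,0]],[87,[235,3,-3.5],[0,0,0]],[87,[255,3,-3.5],[0,0,0]],[87,[270,3,-3.5],[0,0,0]],[87,[273,3,-3.5],[0,0,0]],[87,[273,3,-3.5],[0,0,0]]]'; python3 -m pendant '[[60,[0,0,0],[0,0,0]],[60,[0,0,0],[0,0,0]],[60,[0,0,0],[0,0,0]],[60,[0,0,0],[0,0,0]],[60,[0,0,0],[0,0,0]],[60,[0,0,0],[0,0,0]]]' 45; python3 -m pendant '[[60,[-20,0,0],[0,0,0]],[60,[-60,0,0],[0,0,0]],[60,[-100,0,0],[0,0,0]],[60,[-140,0,0],[0,0,0]],[60,[-180,0,0],[0,0,0]],[60,[-220,0,0],[0,0,0]],[60,[-260,0,0],[0,0,0]],[60,[-300,0,0],[0,0,0]],[60,[-310,0,0],[0,0,0]],[60,[-310,0,0],[0,0,0]]]';  python3 - <<'E'
from h import *
o=telemetry.get_obs();print(o['qpos'].round(1)); go([.4919,-.0531,.33],-83.1)
E
```

```text
time_s: 23.78
tool_pos: [0.3751, -0.2272, 0.0254]
tool_rot: [157.9, 89.9, 107.1]
force: [-0.5, -0.1, 0.1]
grip_width: 0.0869
time_s: 24.28
tool_pos: [0.3746, -0.2289, 0.0266]
tool_rot: [-79.5, 90.0, -130.5]
force: [-1.6, 1.6, 6.3]
grip_width: 0.0636
time_s: 25.12
tool_pos: [0.3759, -0.2298, 0.3391]
tool_rot: [4.6, 89.6, -46.4]
force: [-0.7, 0.5, -2.7]
grip_width: 0.0633
[ 70.  -10.  -36.2 100.4  -5.8  87.3 -16.6]
  sign 1 shift [8.8, 201.3, -64.4] turn [0.5603, 0.0063, -0.0024]
  sign -1 shift [8.8, 201.3, -64.4] turn [-2.5813, 0.0031, 0.0083]
```

```bash
python3 -m pendant '[[60,[0,30,-10],[0.1,0,0]],[60,[0,60,-20],[0.2,0,0]],[60,[0,95,-30],[0.3,0,0]],[60,[0,130,-40],[0.4,0,0]],[60,[0,165,-50],[0.5,0,0]],[60,[5,190,-60],[0.56,0,0]],[60,[5,201,-64],[0.56,0,0]],[60,[5,201,-64],[0.56,0,0]],[60,[5,201,-64],[0.56,0,0]],[60,[5,201,-64],[0.56,0,0]]]';  python3 - <<'E'
from h import *
o=telemetry.get_obs();print(o['qpos'].round(1)); 
c=optics.read_camera("wrist"); cv2.imwrite("pics/w16.png",c["image"]); held(c);go([.4919,-.0531,.177],-83.1)
E
```

```text
time_s: 25.95
tool_pos: [0.4894, -0.0542, 0.3295]
tool_rot: [-96.8, 89.8, -180.0]
force: [0.2, 1.1, -1.9]
grip_width: 0.064
[ 63.3  -1.2 -58.3  94.7  -1.   86.1 -78.1]
ztop 0.3429 xend 0.0544 centre x -0.0006 y edges [[-0.0309, 0.0313], [-0.0308, 0.0312]] yc [np.float64(0.0002), np.float64(0.0002)] TCPmag [-0.0025 -0.0011]
  sign 1 shift [152.8, 2.8, -1.1] turn [-0.0021, 0.0, 0.002]
  sign -1 shift [152.8, 2.8, -1.1] turn [3.1395, 0.0031, -0.0]
```

View pics/w16.png

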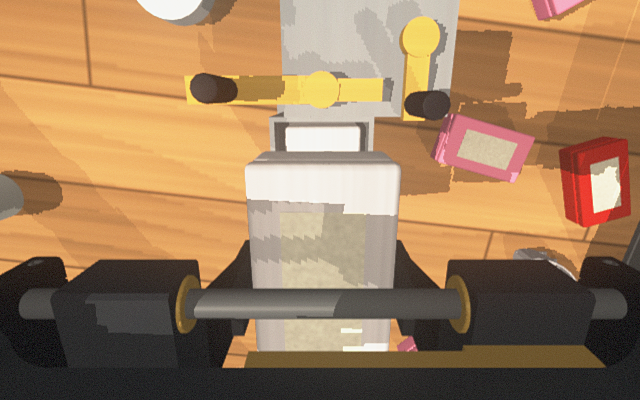

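```bash
python3 -m pendant '[[60,[40,1.5,0],[0,0,0]],[60,[75,1.5,0],[0,0,0]],[60,[90,1.5,0],[0,0,0]],[60,[105,1.5,0],[0,0,0]],[60,[115,1.5,0],[0,0,0]],[60,[125,1.5,0],[0,0,0]],[60,[135,1.5,0],[0,0,0]],[60,[145,1.5,0],[0,0,0]],[60,[151,1.5,0],[0,0,0]],[60,[154,1.5,0],[0,0,0]]]' ; python3 -m pendant '[[60,[0,0,0],[0,0,0]],[60,[0,0,0],[0,0,0]],[60,[0,0,0],[0,0,0]]]'; python3 - <<'E'
from h import *
c=optics.read_camera("wrist"); cv2.imwrite("pics/w17.png",c["image"]); 
P=cloud(c); k=P[170:230,265:380].reshape(-1,3); o=telemetry.get_obs();print(np.percentile(k[:,2],[20,50,80]), o['tool_pos'],tomag(o['tool_pos']))
E
```

```text
time_s: 26.83
tool_pos: [0.4914, -0.054, 0.1769]
tool_rot: [-49.2, 89.9, -132.3]
force: [-5.4, -1.7, 5.0]
grip_width: 0.0639
time_s: 27.08
tool_pos: [0.4924, -0.0524, 0.1771]
tool_rot: [93.5, 89.9, 10.4]
force: [-0.6, -0.7, -2.8]
grip_width: 0.0638
[0.19024663 0.19076332 0.19127831] [ 0.4923769  -0.05231717  0.17713553] [0.00056749 0.00071986]
```

```bash
python3 -m pendant '[[60,[2,0,0],[0,0,0]],[60,[2,0,0],[0,0,0]],[60,[2,0,0],[0,0,0]],[75,[2,0,0],[0,0,0]],[80,[2,0,0],[0,0,0]],[80,[2,0,0],[0,0,0]],[80,[2,0,0],[0,0,0]]]' ; python3 -m pendant '[[80,[-20,0,0],[0,0,0]],[80,[-50,0,0],[0,0,0]],[87,[-90,0,0],[0,0,0]],[87,[-130,0,0],[0,0,0]],[87,[-150,-10,0],[0,0,0]],[87,[-150,-40,0],[0,0,0]],[87,[-150,-40,0],[0,0,0]]]' ; python3 - <<'E'
from h import *
c=optics.read_camera("wrist"); cv2.imwrite("pics/w18.png",c["image"]); 
for t in tins(c,.180,.205): print(t, tomag(np.array(t[0][:2])).round(4))
print(telemetry.get_obs()['qpos'].round(1), posts(c))
go([.568,.027,.31],6.9)
go([.568,.027,.31],-173.1)
E
```

```text
time_s: 27.72
tool_pos: [0.4919, -0.0526, 0.1749]
tool_rot: [-51.6, 90.0, -134.7]
force: [0.1, -0.3, -0.3]
grip_width: 0.0783
time_s: 28.3
tool_pos: [0.4499, -0.0574, 0.3271]
tool_rot: [-0.1, 89.6, -83.2]
force: [-0.6, -0.2, -0.9]
grip_width: 0.087
([0.494, -0.051, 110.493, 64.464, 6.929], 0.1891, 'sat', 16, 'px', [321.0, 139.0], [224.0, 236.0, 239.0]) [0.0023 0.0018]
[ 66.5  -9.9 -54.8  99.6  -7.8  86.  -70.5] [(948, [0.5666, 0.0265, 0.2632]), (941, [0.5739, -0.1111, 0.2635])]
  sign 1 shift [15.7, 126.0, -70.4] turn [-1.5729, 0.0053, 0.0044]
  sign -1 shift [15.7, 126.0, -70.4] turn [1.5687, 0.0044, -0.0053]
  sign 1 shift [15.7, 126.0, -70.4] turn [1.5687, 0.0044, -0.0053]
  sign -1 shift [15.7, 126.0, -70.4] turn [-1.5729, 0.0053, 0.0044]
```

View pics/w18.png

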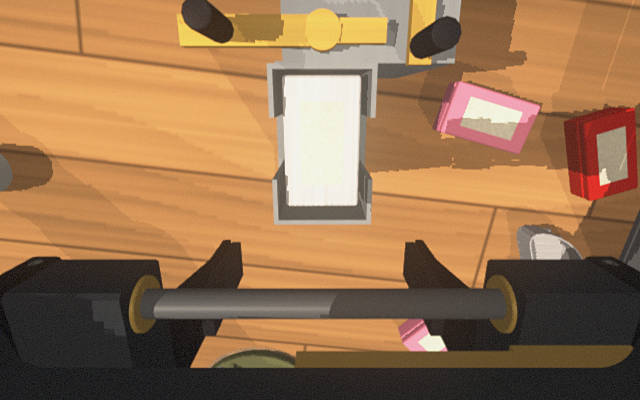

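```bash
python3 -m pendant '[[60,[0,20,-10],[-0.12,0,0]],[50,[0,40,-20],[-0.24,0,0]],[50,[0,60,-30],[-0.36,0,0]],[50,[0,80,-40],[-0.48,0,0]],[50,[0,95,-50],[-0.6,0,0]],[50,[0,110,-60],[-0.72,0,0]],[50,[0,126,-70],[-0.84,0,0]],[50,[0,126,-70],[-0.96,0,0]],[50,[0,126,-70],[-1.08,0,0]],[50,[0,126,-70],[-1.2,0,0]]]'; python3 -m pendant '[[50,[0,0,0],[-0.12,0,0]],[50,[0,0,0],[-0.24,0,0]],[50,[0,0,0],[-0.372,0,0]],[50,[0,0,0],[-0.372,0,0]],[50,[0,0,0],[-0.372,0,0]]]'; python3 - <<'E'
from h import *
c=optics.read_camera("wrist"); p=posts(c); print(telemetry.get_obs()['qpos'].round(1), p)
go([.567,.0265,.243],6.9)
E
```

```text
time_s: 29.18
tool_pos: [0.5695, 0.0282, 0.3237]
tool_rot: [129.3, 89.8, 115.3]
force: [0.5, -0.8, 0.4]
grip_width: 0.05
time_s: 29.6
tool_pos: [0.5692, 0.0274, 0.3241]
tool_rot: [110.9, 89.9, 117.7]
force: [0.2, 0.5, 1.1]
grip_width: 0.0497
[ 53.7  20.6 -74.7  85.3  19.7  89.1 -13.5] [(593, [0.5677, 0.0292, 0.2635])]
  sign 1 shift [81.3, -0.7, -2.1] turn [-0.0017, -0.0006, -0.0015]
  sign -1 shift [81.3, -0.7, -2.1] turn [3.1399, -0.0024, 0.0009]
```

```bash
python3 - <<'E'
from h import *
go([.45,-.057,.327],-83.1)
E
python3 -m pendant '[[50,[0,-40,-60],[0.12,0,0]],[50,[0,-80,-110],[0.24,0,0]],[50,[0,-96,-128],[0.36,0,0]],[50,[0,-96,-128],[0.48,0,0]],[50,[0,-96,-128],[0.6,0,0]],[50,[0,-96,-128],[0.72,0,0]]]'; python3 -c "
from h import *
print(telemetry.get_obs()['qpos'].round(1)); go([.45,-.057,.327],-83.1); go([.40,.24,.33],-60)"
```

```text
sign 1 shift [-2.8, -69.6, -128.3] turn [1.5691, -0.0017, -0.0007]
  sign -1 shift [-2.8, -69.6, -128.3] turn [-1.5725, 0.0007, -0.0017]
time_s: 30.15
tool_pos: [0.4506, -0.0887, 0.325]
tool_rot: [-73.6, 89.6, -105.4]
force: [0.3, -0.5, 1.0]
grip_width: 0.0498
[ 87.1 -14.  -66.9  98.9 -12.5  86.7 -10.2]
  sign 1 shift [-2.3, 26.6, -17.2] turn [0.896, 0.005, 0.0055]
  sign -1 shift [-2.3, 26.6, -17.2] turn [-2.2456, -0.0066, 0.006]
  sign 1 shift [-7.2, 252.8, -216.0] turn [0.4928, 0.0037, 0.0062]
  sign -1 shift [-7.2, 252.8, -216.0] turn [-2.6488, -0.0084, 0.005]
```

```bash

python3 -m pendant '[[50,[0,25,-20],[0.1,0,0]],[50,[0,50,-42],[0.2,0,0]],[50,[0,75,-64],[0.3,0,0]],[50,[0,100,-86],[0.4,0,0]],[50,[0,125,-107],[0.49,0,0]],[50,[0,150,-128],[0.49,0,0]]]'; python3 -c "
from h import *
print(telemetry.get_obs()['qpos'].round(1));  go([.45,.2,.33],-70);go([.568,.027,.32],6.9)"
```

```text
time_s: 30.65
tool_pos: [0.4193, 0.1126, 0.325]
tool_rot: [11.7, 90.0, -47.4]
force: [0.1, -0.0, -0.3]
grip_width: 0.0496
[ 52.4 -16.5 -57.3 101.8 -13.8  87.3 -62.2]
  sign 1 shift [-5.0, 71.2, -59.3] turn [0.1905, 0.0007, -0.0002]
  sign -1 shift [-5.0, 71.2, -59.3] turn [-2.9511, 0.0003, 0.001]
  sign 1 shift [5.1, 83.6, 149.8] turn [-1.1517, 0.0007, 0.0003]
  sign -1 shift [5.1, 83.6, 149.8] turn [1.9899, 0.0003, -0.0008]
```

```bash
python3 -c "
from h import *
go([.52,.2,.32],-75)"
python3 -m pendant '[[50,[0,35,0],[0.05,0,0]],[50,[0,70,0],[0.1,0,0]],[50,[2,90,-10],[0.2,0,0]],[50,[5,110,-20],[0.27,0,0]],[50,[5,127,-22],[0.27,0,0]],[50,[5,127,-22],[0.27,0,0]]]'; python3 -c "
from h import *
print(telemetry.get_obs()['qpos'].round(1)); go([.568,.027,.32],6.9)"
```

```text
sign 1 shift [5.0, 131.3, -23.3] turn [0.2778, 0.0006, -0.0002]
  sign -1 shift [5.0, 131.3, -23.3] turn [-2.8638, 0.0003, 0.0009]
time_s: 31.15
tool_pos: [0.5173, 0.2025, 0.3168]
tool_rot: [-161.6, 89.3, 124.5]
force: [-1.0, -0.2, -0.9]
grip_width: 0.0502
[  36.9   16.9  -72.8   87.9   15.5   87.1 -109.9]
  sign 1 shift [-5.2, -0.2, 182.6] turn [-1.4092, -0.0116, -0.0047]
  sign -1 shift [-5.2, -0.2, 182.6] turn [1.7324, -0.0049, 0.0121]
```

```bash
python3 -c "
from h import *
go([.45,.0,.34],-75);go([.40,-.27,.34],-45)"

```

```text
sign 1 shift [-24.7, -121.1, 175.5] turn [0.0202, -0.0108, 0.0037]
  sign -1 shift [-24.7, -121.1, 175.5] turn [-3.1213, -0.0058, -0.0169]
  sign 1 shift [-26.9, -244.3, 420.9] turn [-0.5034, -0.0116, 0.0008]
  sign -1 shift [-26.9, -244.3, 420.9] turn [2.6382, 0.0011, 0.0156]
```

```bash
python3 -m pendant '[[50,[-10,-30,0],[0,0,0]],[50,[-20,-60,20],[0,0,0]],[50,[-24,-85,55],[0,0,0]],[50,[-24,-100,93],[0,0,0]],[50,[-24,-110,130],[0,0,0]],[50,[-24,-120,170],[-0.1,0,0]],[50,[-24,-140,205],[-0.2,0,0]],[50,[-26,-160,240],[-0.3,0,0]],[50,[-26,-180,275],[-0.4,0,0]],[50,[-26,-195,310],[-0.5,0,0]]]'; python3 -c "
from h import *
o=telemetry.get_obs();print(o['qpos'].round(1));go([.41,-.30,.36],-45);go([.56,-.45,.37],-20)"

```

```text
time_s: 31.98
tool_pos: [0.4134, -0.1528, 0.3464]
tool_rot: [-27.7, 89.9, -73.1]
force: [1.0, -0.4, -0.2]
grip_width: 0.0498
[ 61.1  -9.9 -38.1  99.3  -6.   88.5 -21.8]
  sign 1 shift [-13.3, -105.7, 102.5] turn [-0.0073, 0.0015, 0.0008]
  sign -1 shift [-13.3, -105.7, 102.5] turn [3.1343, 0.0013, -0.0024]
  sign 1 shift [-23.0, -104.2, 314.6] turn [-0.4436, 0.0013, 0.0011]
  sign -1 shift [-23.0, -104.2, 314.6] turn [2.698, 0.0015, -0.0018]
```

```bash
python3 -m pendant '[[50,[-5,-28,28],[0,0,0]],[50,[-9,-55,55],[0,0,0]],[50,[-13,-80,80],[0,0,0]],[50,[-13,-105,102],[0,0,0]],[50,[-15,-105,140],[-0.1,0,0]],[50,[-17,-105,180],[-0.2,0,0]],[50,[-19,-105,220],[-0.3,0,0]],[50,[-21,-105,260],[-0.4,0,0]],[50,[-23,-104,314],[-0.44,0,0]],[50,[-23,-104,314],[-0.44,0,0]]]'; python3 -c "
from h import *
o=telemetry.get_obs();print(o['tool_pos'],o['qpos'].round(1));go([.68,-.25,.37],-10);go([.74,.03,.35],7);"

```

```text
time_s: 32.82
tool_pos: [0.562, -0.4525, 0.3641]
tool_rot: [145.2, 89.8, 124.6]
force: [-1.5, 0.0, -1.2]
grip_width: 0.0501
[ 0.56199583 -0.45250028  0.36411255] [ 56.   30.2 -33.8  56.6  16.3  97.5   7.6]
  sign 1 shift [-5.5, 231.0, 39.5] turn [-0.1836, -0.0027, -0.0023]
  sign -1 shift [-5.5, 231.0, 39.5] turn [2.9579, -0.0034, 0.004]
  sign 1 shift [15.2, 514.3, -2.4] turn [-0.4803, -0.0024, -0.0027]
  sign -1 shift [15.2, 514.3, -2.4] turn [2.6612, -0.0037, 0.0032]
```

Now the extended sweep back.

```bash
python3 -m pendant '[[50,[-3,40,14],[-0.05,0,0]],[50,[-3,80,25],[-0.1,0,0]],[50,[-3,118,34],[-0.13,0,0]],[50,[-3,156,40],[-0.16,0,0]],[50,[-3,194,42],[-0.18,0,0]],[50,[-3,231,40],[-0.2,0,0]],[50,[0,270,36],[-0.25,0,0]],[50,[0,310,32],[-0.3,0,0]],[50,[0,350,28],[-0.35,0,0]],[50,[5,390,22],[-0.4,0,0]]]'; python3 -c "
from h import *
o=telemetry.get_obs();print(o['tool_pos'],o['qpos'].round(1));go([.74,.03,.35],7);go([.568,.027,.33],6.9)"

```

```text
time_s: 33.65
tool_pos: [0.7169, -0.0886, 0.3648]
tool_rot: [-6.7, 89.9, -4.2]
force: [1.2, -0.1, 0.9]
grip_width: 0.0499
[ 0.71685166 -0.08859354  0.36483676] [ 28.3  31.8 -41.8  56.5  20.8  98.1  -3.3]
  sign 1 shift [14.9, 117.4, 28.4] turn [-0.0776, 0.0016, 0.0003]
  sign -1 shift [14.9, 117.4, 28.4] turn [3.064, 0.0004, -0.0025]
  sign 1 shift [34.6, 122.1, -143.6] turn [-0.0758, 0.0016, 0.0003]
  sign -1 shift [34.6, 122.1, -143.6] turn [3.0657, 0.0004, -0.0025]
```

```bash
python3 -m pendant '[[50,[0,40,5],[-0.03,0,0]],[50,[5,80,5],[-0.06,0,0]],[50,[10,120,0],[-0.076,0,0]],[50,[15,122,-35],[-0.076,0,0]],[50,[20,122,-70],[-0.076,0,0]],[50,[30,122,-105],[-0.076,0,0]],[50,[34,122,-144],[-0.076,0,0]],[50,[34,122,-144],[-0.076,0,0]],[50,[34,122,-144],[-0.076,0,0]],[50,[34,122,-144],[-0.076,0,0]]]'; python3 - <<'E'
from h import *
o=telemetry.get_obs();print(o['tool_pos'],o['qpos'].round(1))
c=optics.read_camera("wrist"); p=posts(c); print(p)
go([.567,.027,.243],6.9)
E
```

```text
time_s: 34.48
tool_pos: [0.5676, 0.0247, 0.3309]
tool_rot: [-31.7, 89.9, -24.9]
force: [0.1, 0.2, -0.3]
grip_width: 0.0501
[0.56760452 0.02468687 0.33085398] [ 36.6  11.  -48.2  85.4   8.3  87.1  -4.6]
[(567, [0.5677, 0.029, 0.2635])]
  sign 1 shift [87.8, 2.2, -1.1] turn [-0.0012, 0.002, -0.0001]
  sign -1 shift [87.8, 2.2, -1.1] turn [3.1404, -0.0001, -0.0031]
```

```bash
python3 -m pendant '[[50,[30,3,0],[0,0,0]],[50,[60,3,0],[0,0,0]],[50,[87,3,0],[0,0,0]],[50,[87,3,0],[0,0,0]],[30,[87,3,0],[0,0,0]],[18,[87,3,0],[0,0,0]],[18,[87,3,0],[0,0,0]],[18,[87,3,0],[0,0,0]],[18,[87,3,0],[0,0,0]],[18,[87,3,0],[0,0,0]]]' 5; python3 -m pendant '[[18,[0,-0.5,-8],[-0.115,0,0]],[18,[0,-1.8,-16],[-0.23,0,0]],[18,[0,-4.1,-23.7],[-0.345,0,0]],[18,[0,-7.3,-31.1],[-0.46,0,0]],[18,[0,-11.3,-38.1],[-0.575,0,0]],[18,[0,-16,-44.6],[-0.69,0,0]],[18,[0,-21.5,-50.5],[-0.805,0,0]]]'; python3 -c "
from h import *
o=telemetry.get_obs();print(o['tool_pos'],o['qpos'].round(1),tomag(o['tool_pos']))"
```

```text
time_s: 35.37
tool_pos: [0.5671, 0.0285, 0.2438]
tool_rot: [-18.4, 89.9, -11.4]
force: [0.3, -0.3, -0.3]
grip_width: 0.0211
time_s: 35.95
tool_pos: [0.5193, 0.0013, 0.2435]
tool_rot: [-53.3, 89.9, 0.1]
force: [1.2, 0.8, 0.5]
grip_width: 0.018
[0.51925405 0.00125933 0.24350854] [ 46.7   6.  -52.5  99.8   4.9  76.5  46.7] [0.03368649 0.05067939]
```

```bash
python3 -m pendant '[[18,[0,-0.5,-8],[-0.115,0,0]],[18,[0,-1.8,-16],[-0.23,0,0]],[18,[0,-4.1,-23.7],[-0.345,0,0]],[18,[0,-7.3,-31.1],[-0.46,0,0]],[18,[0,-11.3,-38.1],[-0.575,0,0]],[18,[0,-16,-44.6],[-0.69,0,0]],[18,[0,-20.5,-49.5],[-0.775,0,0]],[18,[0,-20.5,-54],[-0.775,0,0]],[18,[0,-20.5,-54],[-0.775,0,0]]]'; python3 - <<'E'
from h import *
o=telemetry.get_obs();print(o['tool_pos'],o['qpos'].round(1),tomag(o['tool_pos']))
c=optics.read_camera("wrist"); cv2.imwrite("pics/w19.png",c["image"])
E
```

```text
time_s: 36.7
tool_pos: [0.5042, -0.0518, 0.2435]
tool_rot: [-44.2, 89.7, 53.3]
force: [2.5, 6.2, -2.0]
grip_width: 0.0188
[ 0.50422645 -0.05175308  0.24351503] [ 53.9   3.6 -52.2 101.4   2.7  76.2  98.6] [ 0.01239899 -0.0001437 ]
```

View pics/w19.png

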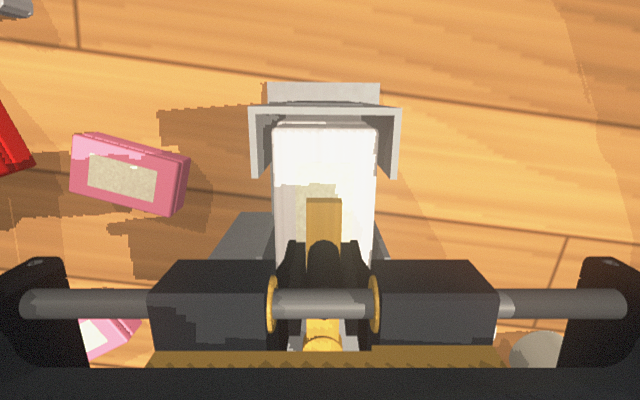

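```bash
python3 -m pendant '[[36,[0,0,3],[0,0,0]],[36,[0,0,3],[0,0,0]],[40,[-30,0,3],[0,0,0]],[45,[-65,0,3],[0,0,0]],[45,[-65,0,3],[0,0,0]]]'; python3 - <<'E'
from h import *
c=optics.read_camera("wrist"); p=posts(c); print(p,[tomag(np.array(a[1])).round(4) for a in p])
go([.5742,-.1125,.306],96.9); go([.5742,-.1125,.243],96.9); print(telemetry.get_obs()['qpos'].round(1))
E
```

```text
time_s: 37.17
tool_pos: [0.5053, -0.0519, 0.3139]
tool_rot: [-118.8, 89.5, -21.4]
force: [1.4, -0.0, 0.1]
grip_width: 0.0416
[(647, [0.5054, -0.0502, 0.2632])] [array([0.0138, 0.0013])]
  sign 1 shift [5.9, -61.4, -69.1] turn [0.0089, -0.0032, 0.0052]
  sign -1 shift [5.9, -61.4, -69.1] turn [-3.1327, -0.0081, -0.0051]
  sign 1 shift [68.9, -61.0, -68.9] turn [0.0089, -0.0032, 0.0052]
  sign -1 shift [68.9, -61.0, -68.9] turn [-3.1327, -0.0081, -0.0051]
[ 54.5   1.3 -51.9  95.3   1.1  83.6  99.9]
```

```bash
python3 -m pendant '[[45,[5,-30,-35],[0,0,0]],[45,[5,-61,-69],[0,0,0]],[45,[5,-61,-69],[0,0,0]],[45,[5,-61,-69],[0,0,0]],[45,[40,-61,-69],[0,0,0]],[45,[69,-61,-69],[0,0,0]],[36,[69,-61,-69],[0,0,0]],[18,[69,-61,-69],[0,0,0]],[18,[69,-61,-69],[0,0,0]],[18,[69,-61,-69],[0,0,0]]]' 5; python3 -m pendant '[[18,[0,0,0],[0,0,0]],[18,[0,0,0],[0,0,0]]]'; python3 - <<'E'
from h import *
o=telemetry.get_obs();print(o['tool_pos'],o['qpos'].round(1),tomag(o['tool_pos']))
c=optics.read_camera("wrist"); cv2.imwrite("pics/w20.png",c["image"])
E
```

```text
time_s: 38.05
tool_pos: [0.573, -0.1118, 0.2412]
tool_rot: [-122.7, 89.8, -25.2]
force: [0.4, 0.4, 0.6]
grip_width: 0.0258
time_s: 38.22
tool_pos: [0.5728, -0.1123, 0.2405]
tool_rot: [-132.8, 89.8, -35.4]
force: [0.3, -0.2, 0.6]
grip_width: 0.0199
[ 0.57283661 -0.11234427  0.24051543] [ 51.   16.2 -50.7  91.6  12.8  78.2  96.3] [ 0.07323299 -0.06853866]
```

View pics/w20.png

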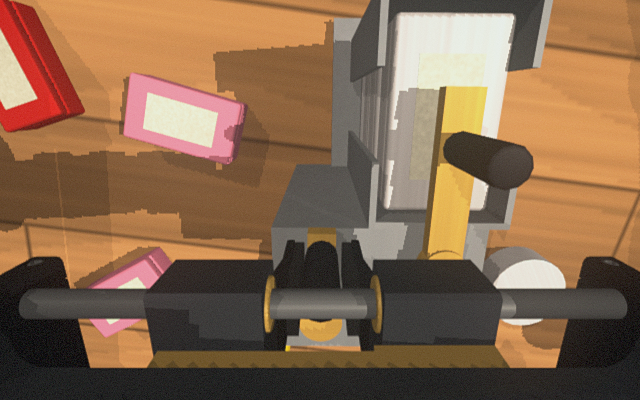

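```bash
python3 -m pendant '[[18,[0,-0.3,4.9],[0.11,0,0]],[18,[0,-1.1,9.8],[0.22,0,0]],[18,[0,-2.4,14.6],[0.33,0,0]],[18,[0,-4.3,19.2],[0.44,0,0]],[18,[0,-6.6,23.5],[0.55,0,0]],[18,[0,-9.5,27.6],[0.66,0,0]],[18,[0,-12.7,31.3],[0.77,0,0]],[18,[0,-16.3,34.7],[0.88,0,0]]]'; python3 -m pendant '[[18,[0,-0.3,4.9],[0.11,0,0]],[18,[0,-1.1,9.8],[0.22,0,0]],[18,[0,-2.4,14.6],[0.33,0,0]],[18,[0,-4.3,19.2],[0.44,0,0]],[18,[0,-6.6,23.5],[0.55,0,0]],[18,[0,-9.5,27.6],[0.66,0,0]],[18,[0,-10.5,29.2],[0.7,0,0]],[18,[0,-10.5,33.5],[0.7,0,0]],[18,[0,-10.5,33.5],[0.7,0,0]]]'; python3 - <<'E'
from h import *
o=telemetry.get_obs();print(o['tool_pos'],o['qpos'].round(1),tomag(o['tool_pos']))
c=optics.read_camera("wrist"); cv2.imwrite("pics/w21.png",c["image"])
E
```

```text
time_s: 38.93
tool_pos: [0.5839, -0.0765, 0.2396]
tool_rot: [-131.5, 89.9, -84.9]
force: [-0.8, -0.9, 0.2]
grip_width: 0.0181
time_s: 39.68
tool_pos: [0.6137, -0.0589, 0.2389]
tool_rot: [-153.6, 89.8, -146.6]
force: [-4.1, -2.8, 1.0]
grip_width: 0.0182
[ 0.61370173 -0.05886074  0.2388594 ] [ 34.   18.3 -38.5  87.1  11.6  78.8   1.6] [ 0.12022749 -0.02035189]
```

View pics/w21.png

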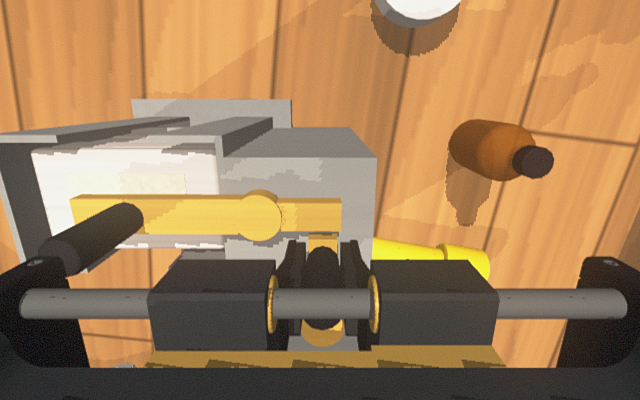

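```bash
python3 -m pendant '[[36,[0,0,-2],[0,0,0]],[36,[0,0,-2],[0,0,0]],[40,[-30,0,-2],[0,0,0]],[45,[-65,0,-2],[0,0,0]],[45,[-105,0,-20],[0,0,0]],[45,[-145,10,-50],[0,0,0]],[45,[-180,20,-70],[0,0,0]],[45,[-180,20,-70],[0,0,0]],[45,[-180,20,-70],[0,0,0]]]'; python3 - <<'E'
from h import *
c=optics.read_camera("wrist"); cv2.imwrite("pics/w22.png",c["image"]); p=posts(c); print(p,[tomag(np.array(a[1])).round(4) for a in p])
P=cloud(c); q=P.reshape(-1,3); m=tomag(q); k=(abs(m[:,0])<.05)&(abs(m[:,1])<.028)&(abs(m[:,1])>.015)&(q[:,2]>.1)&(q[:,2]<.21); print('tin top',np.percentile(q[k][:,2],[10,50,90]))
c=optics.read_camera("scene"); cv2.imwrite("pics/scene2.png",c["image"])
print(telemetry.get_obs()['tool_pos'],telemetry.get_obs()['force'])
E
```

```text
time_s: 40.48
tool_pos: [0.5428, -0.0448, 0.4236]
tool_rot: [-21.0, 89.5, -13.9]
force: [-0.1, -0.4, -0.1]
grip_width: 0.0446
[(290, [0.5071, -0.0494, 0.2635]), (286, [0.6129, -0.0615, 0.2634])] [array([0.0155, 0.0018]), array([ 0.1191, -0.0229])]
tin top [0.18819996 0.18926234 0.19020977]
[ 0.54273274 -0.04672847  0.41848237] [-0.51864341  0.20846251 -1.87017778]
```

View pics/w22.png

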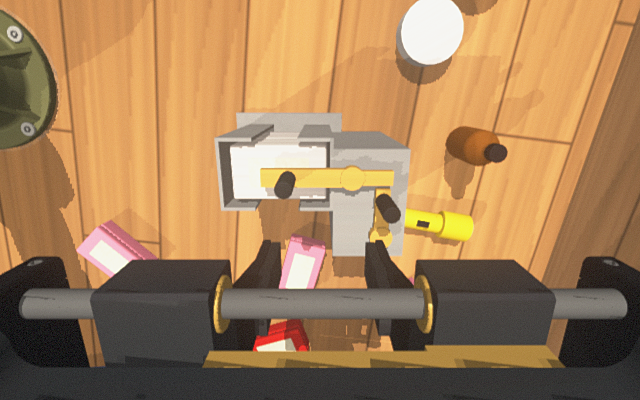

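View pics/scene2.png

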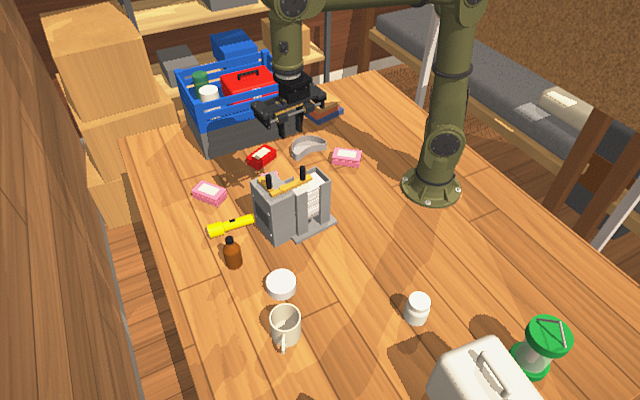

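Both posts are back at their starting locked positions to within about 1 mm. The pile's top is about 11 mm below the rim, and the bottle and tub are upright.

```bash
python3 -c "
from cell import env
print(env.sign_off())"
```

```text
the job is handed in; nothing more can be done
None
```

The magazine is restocked and locked, and I handed the job in at about 41 s of the 210 s allowed. No verdict is reported, so what follows comes from my own last checks.

**What I did:** I turned the lock lever right over and swung the keeper clear. I loaded all three plain aluminium tins, pushing each down to about 10–11 mm below the rim. Then I swung the keeper home and turned the lock back until it reached its stop. The pink and red look-alikes and the round tin were left alone.

**Last checks:**
- **Pile:** the top tin is at z ≈ 0.189 m, about 11 mm below the rim. When placed it was square to the well and about 3 mm off centre.
- **Levers:** the keeper and lock posts are within about 1 mm of where they stood at the start, locked. Both were pressed to their stops with 4–6 N.
- **Bystanders:** the bottle and tub are upright and nothing fell off the table. The gripper is clear of everything, and I saw no tin knocked aside.

**Disagreements:**
- The network's point for the lock pivot was about 10 mm off my fit of the magazine, so I worked from the fit. It matched both posts to about 3 mm.
- The wrist camera puts the keeper post about 1.8 mm off its ideal home position. It read about the same when locked at the start, so I take this as measurement error.

**Near limit:** joint 3 drifted to within 5 degrees of its limit before I closed the keeper. I made a detour through free space to bring it back, and it reached about -48 degrees against the -79 degree limit. During that detour joint 2 came within 1 degree of its own limit.

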